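# Pack the printing case and latch its heavy lid

### The arm

A 6-joint arm with a two-finger parallel gripper is mounted at the origin on a cart in front of the work surface, level with it; the furniture and walls round the work are solid. World frame = base frame: x ahead of the robot, y to its left, z up, the work surface at z = 0. Lengths are in m, angles in rad, forces in N, time in s.
With the tool pointing down it reaches from about 0.35 to 0.85 m from the base axis. Payload 8.1 kg.
Tool frame: the origin (TCP) lies on the centre line of the jaws, within the pads' length; the fingertips stand 14 mm ahead of it and the grasp point (between the pads) lies 5 mm behind it; z points along the fingers, y is the direction in which the jaws open and shut (so a half turn about z gives the same grasp; the last joint's range is limited). The gripper opens to 93 mm and grips with 3 to 60 N. Pads are 15 mm wide; open, the fingers measure 128 mm over their backs; the gripper's body (75 mm by 188 mm) begins 65 mm behind the grasp point.
Start: joints at [-1.372, 0.13, 1.488, -0, 1.523, -0.085], TCP at [0.168, -0.576, 0.233] pointing down, gripper open.
Joint ranges: [-2.96, 2.96], [-0.89, 2.26], [0.02, 2.5], [-1.34, 4.48], [0, 2.73], [-2.66, 2.66]. Speed limits (rad/s): [2.39, 2.39, 2.79, 3.14, 3.14, 3.14].

### API

Orientations are given as a rotation vector (axis times angle).
In Python, from plant import robot gives the robot as it stands.
- The arm moves only by the tool jog_arm, never from a script. Its argument "steps" is a list of rows, each a list of 7 numbers: the closure, from 0 (fully open) to 1 (shut), then the shift along the tool's x, y, z in m, then the turn, a rotation vector about the tool's x, y, z in rad. In form: [[jaw, tx, ty, tz, rx, ry, rz], ...]. A call has 1 to 5 rows; each row is the pose to reach, as a shift and turn from the pose measured when the call began, along the tool's axes at that moment; what a row does not reach only later rows make up. A row lasts 1/8 s, in which the tool goes at most 62.5 mm and 10.7 degrees, less where a joint would pass 70% of its speed; a pose out of reach is approached as far as the arm can. A call with a gripper value outside its range is refused whole. The fingers move at their own pace and stop on an object; "force" is the grip in N (left out, the last holds). Time passes only in rows, so rows that repeat a pose let the fingers close. It gives the time, the measured TCP pose, the force and the opening at its end, in the units of the state.
- robot.read_state(): the state, without advancing time (a new reading comes with each control period).
- robot.read_camera(name): name is "scene" or "top"; returns a dict with "image" (420x560x3 uint8, red, green, blue), "mtx" (3x3 intrinsics, pixels), "D" ([k1, k2, p1, p2, k3] as OpenCV has them; the pictures are not rectified), "extrinsics" (4x4, takes a point from camera to world coordinates). Camera axes: x right, y down, z forward; pixel columns grow to the right and rows downward; lengths in m; the calibration is good to about 2 mm. A picture is of the moment at which its call begins. There is no depth.
- robot.close_job(): hands the job in, once; it reports no verdict.
The state is a dict: "t": time; "q": joint angles; "dq": joint speeds; "joint_torque": joint torques, N m; "tool_pos": TCP position; "orientation": TCP orientation; "force": force on the tool from outside, world axes, zero at the start; "wrist_torque": the same for the moment, N m; "opening": finger opening in m.
Only numpy, scipy, OpenCV 4.12 (cv2) and the standard library are available. Lean on these libraries where they do the work, as an engineer would, in place of code of your own. Each camera call takes 0.05 s, during which the arm holds its last target.

### The job

Lay the paint tubes and the small printing block (whichever of them are there) inside the open grey case, low enough for the lid to close. Then close it with its heavy lid: keeper on the latch's side, rest the lid's plain near edge on the case's near rim first, with the lid clearly tilted, and pivot it down gently until it lies flat on the rim. Finally hook the latch's loop over the lid's keeper and push the lever down past its toggle point until it is fully closed.

Things in the scene. Friction and masses are not known exactly. Their poses are not given: they have to be found in the camera images.
- case: Fixed grey metal case for printing things, open at the top, 162 mm (its x) by 142 mm (its y), walls 6 mm thick, rim 60 mm and inner floor 8 mm above the table; inside 150 x 130 mm. Origin: centre of its underside, on the table; z up; x points away from the robot, to the side with the latch (yaw varies).
- case_rim (a point): Middle of the case's near rim (case x = -78, z = 60 mm), where the lid's edge rests first; axes as the case's. Low strips 8 mm higher than the rim stand outside it: a fence along the near side (inner face at case x = -86.5 mm), a guide at each side near the fence (inner faces y = +-73.5) and two stops at the far side (x = +82.5). The lid lies between them with 9 mm of play in x, 7 in y.
- lid: The case's heavy loose lid, 0.65 to 0.95 kg: a flat aluminium plate 160 (x) x 140 (y) x 10 mm with a wooden bar handle on top and, in the middle of its +x edge, a dark steel keeper. Origin: centre of its underside; z out of its top. It starts flat on the table, top up, keeper away from the robot. Seated, its underside is 60 mm above the table.
- lid_grip (a point): Middle of the lid's bar handle, 38 mm above the lid's underside, about above its balance point; axes as the lid's. The bar runs along y, 104 mm long, 12 mm thick (x), 20 mm high (28 to 48 mm above the underside; 18 mm free below it), its posts at y = +-44 mm.
- lid_edge (a point): Middle of the lower edge of the lid's side opposite the keeper (lid x = -80 mm, underside): this edge rests on the case's near rim first.
- keeper (a point): Where the loop's cross bar lies when hooked: lid x = 77, y = 0, 22 mm above its underside; axes as the lid's. The keeper is 26 mm wide: a block from x = 51 to 89 mm, top 18 mm above the underside, and at its outer end an upright lip (x = 81 to 89), top 32 mm above the underside. The bar lies on the block, on the lid-centre side of the lip.
- latch_lever (a joint): Lever angle, rad: 0 = fully closed (a stop; slanting 50 degrees down, away from the case), growing as it swings up; 0.87 = level, 2.44 = straight up. It stays where it is left (friction 0.07 Nm). With the loop hooked, the loop goes taut at about 1.3 and the toggle point is at about 0.34: a push of a few N takes the lever past it, and it is then pressed home.
- latch_loop (a joint): Stretch of the spring-loaded loop, m, 3000 N/m: 0 = slack, about 0.005 when hooked and closed.
- latch_pivot (a point): Hinge axis of the lever, along the case's y, fixed to the case at x = 113, y = 0, z = 62 mm; axes as the case's. The lever is a steel plate 20 mm wide, 6 mm thick, reaching 62 mm from this hinge. The loop turns on a pin through the lever 18 mm from this hinge.
- lever_push (a point): A point in the middle of the lever's width and thickness, 48 mm from its hinge: a good place to push.
- loop_bar (a point): Middle of the loop's cross bar, 8 mm thick, 50 mm long, along the case's y, 51.5 mm from the loop's pin on the lever. The loop is a steel bail that turns freely; its legs pass outside the lever and the keeper. At the start it lies folded over the raised lever, bar and tab beyond the lever's end; moved past upright it swings over to the lid and falls on it by its own weight.
- loop_tab (a point): Grip point on the loop's pull tab: a flat tab 16 mm wide (case's y), 7 mm thick, standing out from the middle of the cross bar away from the loop's pin, 3 to 45 mm from the bar; this point is 30 mm beyond the bar. It can be pinched across its width from above; it may turn between the fingers.
- tube_a_mid (a point): An aluminium paint tube lying flat, 104 x 32 x 24 mm (along its x, across, high), 80 to 90 g; may be absent. Point half-way up the fat part, 18 mm from the middle of the tube's length towards its cap; x runs along the tube from cap to flat crimped end, z up at the start. The fat part round this point is 26 to 28 mm across.
- tube_b_mid (a point): An aluminium paint tube lying flat, 114 x 29 x 22 mm (along its x, across, high), 80 to 90 g; may be absent. Point half-way up the fat part, 18 mm from the middle of the tube's length towards its cap; x runs along the tube from cap to flat crimped end, z up at the start. The fat part round this point is 26 to 28 mm across.
- print_block_mid (a point): Centre of a small printing block lying flat: wood with a dark rubbery carved face on top, 100 x 34 x 22 mm (its x, y, z), 75 g; may be absent. z up at the start.

How it is judged:
On the way, in this order (a step that is already met when the one before it is completed fails the run):
1. every tube and block present lies in the case (x of tube_a_mid in the frame of case between -0.075 and 0.075 m and y of tube_a_mid in the frame of case between -0.065 and 0.065 m and z of tube_a_mid in the frame of case between 0 and 0.052 m and x of tube_b_mid in the frame of case between -0.075 and 0.075 m and y of tube_b_mid in the frame of case between -0.065 and 0.065 m and z of tube_b_mid in the frame of case between 0 and 0.052 m and x of print_block_mid in the frame of case between -0.075 and 0.075 m and y of print_block_mid in the frame of case between -0.065 and 0.065 m and z of print_block_mid in the frame of case between 0 and 0.052 m), for 0.2 s.
2. the lid's near edge rests on the case's near rim while the lid is tilted (more than 0.15 rad) (angle between lid_grip's own z axis and vertical between 0.15 and 0.8 rad and x of lid_edge in the frame of case between -0.092 and -0.062 m and y of lid_edge in the frame of case between -0.012 and 0.012 m and z of lid_edge in the frame of case between 0.05 and 0.068 m and contact force between lid and case above 0.3 N), for 0.15 s.
3. the lid lies flat on the rim (angle between lid_grip's own z axis and vertical below 0.04 rad and x of lid_grip in the frame of case between -0.012 and 0.008 m and y of lid_grip in the frame of case between -0.01 and 0.01 m and z of lid_grip in the frame of case between 0.094 and 0.102 m and angle between the x axis of case and the x axis of lid_grip, either way round below 0.1 rad and x of keeper in the frame of case above 0.04 m), for 0.2 s.
4. the loop's cross bar lies behind the keeper's lip, the lever still up (x of loop_bar in the frame of keeper between -0.035 and 0.004 m and y of loop_bar in the frame of keeper between -0.015 and 0.015 m and z of loop_bar in the frame of keeper between -0.006 and 0.006 m and value of joint latch_lever above 0.7 rad), for 0.2 s.
5. the lever is pressed home with the loop in tension (value of joint latch_lever below 0.12 rad and value of joint latch_loop above 0.002 m and x of loop_bar in the frame of keeper between -0.035 and 0.004 m and y of loop_bar in the frame of keeper between -0.015 and 0.015 m and z of loop_bar in the frame of keeper between -0.006 and 0.006 m), for 0.2 s.
At the end, for the whole second after the job is handed in: Every tube and block present is inside the case, under the lid; the lid lies flat on the rim (tilt under 0.04 rad, within about 10 mm of centred), the loop's cross bar lies behind the keeper's lip, the lever is within 0.12 rad of fully closed and the loop is stretched by over 2 mm (all of step 1 and all of step 3 and all of step 5 and linear speed of lid below 0.01 m/s); the robot touches nothing.
It fails at once if the lid slams or is dropped onto the case (over 0.35 m/s while touching it) (linear speed of lid above 0.35 m/s and contact force between lid and case above 0.3 N).
Of tube_a, tube_b, print_block only 2 to 3 are there at a start; the rules pass over those that are not, and their reading is None.
At some moment in a run one of tube_a, tube_b, print_block may be knocked a few centimetres aside while the robot is not near it.
It also fails if it takes over 210 s, if anything falls off the work surface, if the arm or the gripper's body presses on something with over 40 N, if the wrist force passes 120 N, or if a joint passes its speed limit or range.

## Working session

There is one attempt and no reset: what is moved stays moved. The work goes in short steps, Python scripts to look and compute and a tool call to move; the robot and the scene stay as the last step left them, time stands still between calls to the robot, and variables do not carry over. Pictures are saved under pics/ and viewed, and the job is handed in when it is done.

Besides the shell and the picture viewer there is one more tool, called as name(argument=value, ...), one argument or row to a line, values as JSON. jog_arm: Moves the arm, as the interface text tells. Its arguments: {"type":"object","properties":{"steps":{"type":"array"},"force":{"type":"number"}},"required":["steps"]}

```bash
ls; mkdir -p pics; python3 - <<'E'
from plant import robot
import cv2
s=robot.read_state(); print(s)
for n in("scene","top"):
    c=robot.read_camera(n); cv2.imwrite(f"pics/{n}0.png",c["image"][:,:,::-1]); print(n,c["mtx"],c["D"],c["extrinsics"])
E
```

```text
pics
{'t': 0.0, 'q': array([-1.37239610e+00,  1.31181862e-01,  1.48922832e+00,  1.50661893e-05,
        1.52302137e+00, -8.54124259e-02]), 'dq': array([-1.03717276e-03,  2.22846713e-05,  1.53902175e-03,  3.26038021e-04,
        6.25967213e-04, -9.43386008e-04]), 'joint_torque': array([-1.54839279e-03, -5.59835637e+01, -4.91767430e+01,  7.66713987e-02,
        3.49053741e-02, -1.75319210e-04]), 'tool_pos': array([ 0.16792483, -0.57546685,  0.23160306]), 'orientation': array([-3.10819575e+00, -4.44056201e-01,  1.39415883e-04]), 'force': array([-1.04440972,  0.5525106 ,  0.43040083]), 'wrist_torque': array([0.01407066, 0.00403714, 0.01686259]), 'opening': 0.09317838508799726}
scene [[516.45481776   0.         270.37526934]
 [  0.         516.45481776 205.18009784]
 [  0.           0.           1.        ]] [-0.0847222  0.         0.         0.         0.       ] [[-0.85417349 -0.31170501  0.41620624  0.02378706]
 [-0.51996381  0.50426813 -0.68945724  0.87230371]
 [ 0.00502773 -0.80532828 -0.59280779  0.83959627]
 [ 0.          0.          0.          1.        ]]
top [[456.22314273   0.         281.52024149]
 [  0.         456.22314273 209.76867472]
 [  0.           0.           1.        ]] [-0.02350906  0.          0.          0.          0.        ] [[ 0.00201877 -0.98827066  0.15269914  0.38406911]
 [-0.99999375 -0.00155203  0.00317574  0.02930767]
 [-0.0029015  -0.15270459 -0.98826762  1.09556629]
 [ 0.          0.          0.          1.        ]]
```

View pics/scene0.png

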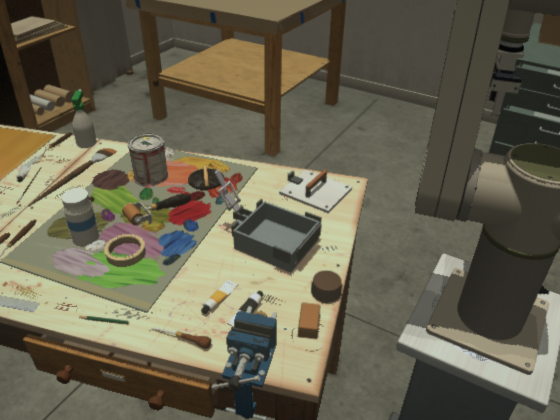

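View pics/top0.png

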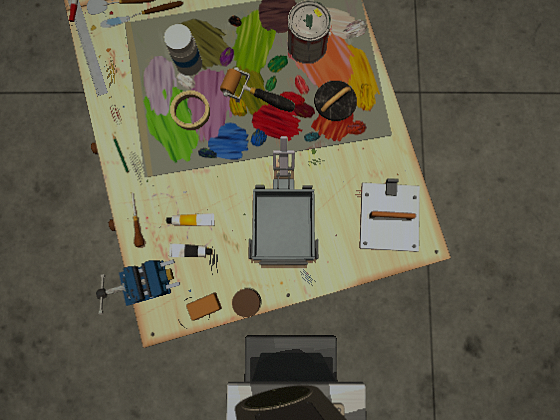

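```bash
python3 - <<'E'
import cv2,numpy as np
t=cv2.imread("pics/top0.png");s=cv2.imread("pics/scene0.png")
cv2.imwrite("pics/c1.png",cv2.resize(t[195:330,90:290],None,fx=4,fy=4,interpolation=cv2.INTER_CUBIC)[:, :800])
cv2.imwrite("pics/c2.png",cv2.resize(s[170:370,150:350],None,fx=3,fy=3,interpolation=cv2.INTER_CUBIC))
cv2.imwrite("pics/c3.png",cv2.resize(t[130:275,235:435],None,fx=4,fy=4,interpolation=cv2.INTER_CUBIC))
E
```

```text
(no output)
```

View pics/c1.png

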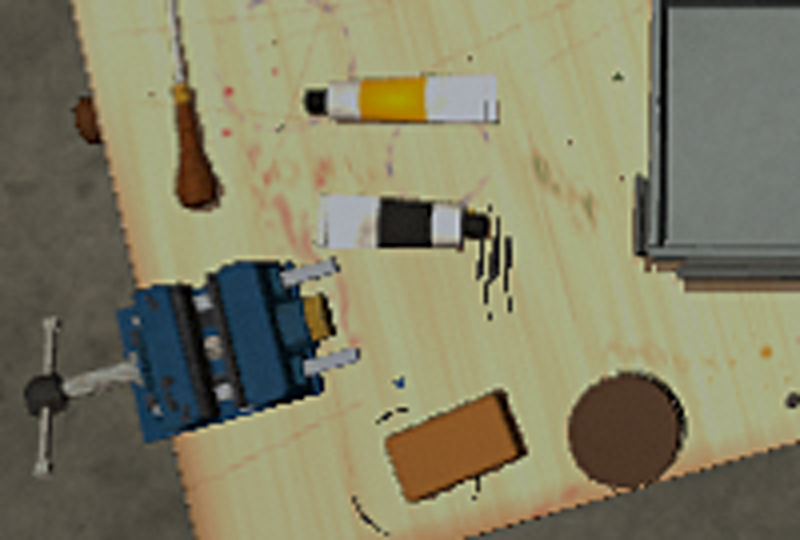

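View pics/c2.png

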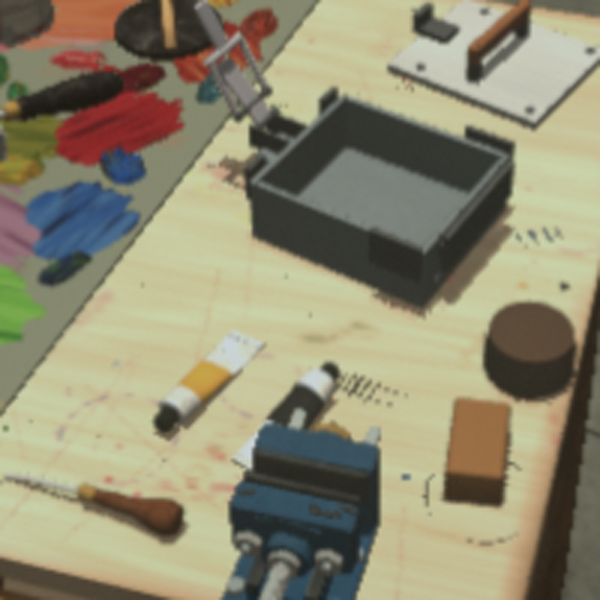

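View pics/c3.png

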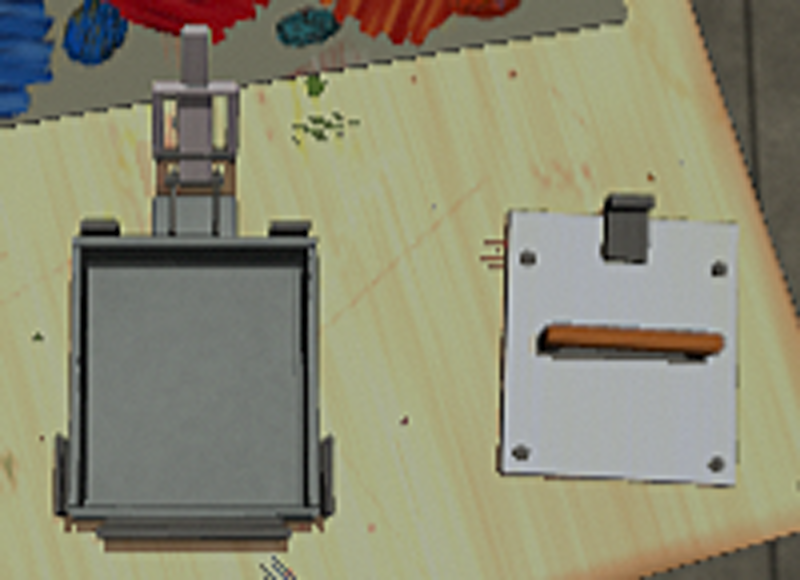

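```bash
cat > h.py <<'E'
import numpy as np,cv2
from plant import robot
from scipy.spatial.transform import Rotation as R
_c={}
def cam(n,fn=None):
    c=robot.read_camera(n); _c[n]=c
    if fn: cv2.imwrite("pics/"+fn,c["image"][:,:,::-1])
    return c
def ray(c,px):
    p=cv2.undistortPoints(np.array(px,float).reshape(-1,1,2),c["mtx"],np.array(c["D"]))[:,0]
    E=c["extrinsics"]; d=np.c_[p,np.ones(len(p))]@E[:3,:3].T
    return E[:3,3],d
def plane(c,px,z):
    o,d=ray(c,px); return o+d*((z-o[2])/d[:,2])[:,None]
def proj(c,P):
    E=np.linalg.inv(c["extrinsics"]); r,_=cv2.Rodrigues(E[:3,:3])
    return cv2.projectPoints(np.array(P,float).reshape(-1,3),r,E[:3,3],c["mtx"],np.array(c["D"]))[0][:,0]
def tri(c1,p1,c2,p2):
    o1,d1=ray(c1,[p1]);o2,d2=ray(c2,[p2]);d1=d1[0];d2=d2[0]
    A=np.c_[d1,-d2];s=np.linalg.lstsq(A,o2-o1,rcond=None)[0]
    a=o1+s[0]*d1;b=o2+s[1]*d2
    return (a+b)/2,np.linalg.norm(a-b)
def goto(pos,Rm=None):
    """tool shift & turn from present pose to the target"""
    s=robot.read_state(); R0=R.from_rotvec(s["orientation"])
    t=R0.inv().apply(np.array(pos)-s["tool_pos"])
    r=(R0.inv()*Rm).as_rotvec() if Rm is not None else np.zeros(3)
    return np.round(t,4),np.round(r,4)
def down(yaw):  # tool pointing down, tool y axis (jaw) at world angle yaw
    y=np.array([np.cos(yaw),np.sin(yaw),0]);z=np.array([0,0,-1.]);x=np.cross(y,z)
    return R.from_matrix(np.c_[x,y,z])
E
python3 - <<'E'
from h import *
c=cam("top");s=cam("scene")
f=lambda L,o:[(x/4+o[0]-.375,y/4+o[1]-.375) for x,y in L]
o=(235,130)
print("case",plane(c,f([(75,238),(318,238),(325,517),(68,517)],o),.06))
print("lid",plane(c,f([(510,210),(738,222),(735,486),(502,473)],o),.010))
print("handle",plane(c,f([(545,335),(723,342)],o),.048))
print("keeper lip",plane(c,f([(609,200),(653,202)],o),.032))
o=(90,195)
print("B",plane(c,f([(306,101),(497,99),(330,101)],o),.011),"A",plane(c,f([(318,222),(490,225),(463,225)],o),.012))
# colour blobs
for n,im in(("top",c),("scene",s)):
    h=cv2.cvtColor(im["image"],cv2.COLOR_RGB2HSV)
    
E
```

```text
case [[ 0.5923048   0.09785365  0.06      ]
 [ 0.59250796 -0.04267852  0.06      ]
 [ 0.43191859 -0.04522127  0.06      ]
 [ 0.43164844  0.099987    0.06      ]]
lid [[ 0.62011483 -0.16303435  0.01      ]
 [ 0.61295308 -0.30163295  0.01      ]
 [ 0.45280812 -0.29282268  0.01      ]
 [ 0.46040846 -0.1543017   0.01      ]]
handle [[ 0.53778543 -0.1747684   0.048     ]
 [ 0.53383404 -0.27815558  0.048     ]]
keeper lip [[ 0.62153977 -0.21838824  0.032     ]
 [ 0.62037682 -0.24463399  0.032     ]]
B [[0.52664146 0.31000499 0.011     ]
 [0.52806387 0.19509462 0.011     ]
 [0.52666888 0.29553836 0.011     ]] A [[0.45403474 0.29968548 0.012     ]
 [0.45252987 0.19726883 0.012     ]
 [0.45248958 0.21331451 0.012     ]]
```

```bash
python3 - <<'E'
from h import *
print(R.from_rotvec(robot.read_state()["orientation"]).as_matrix().round(3))
for y in (0,np.pi): print(goto([.453,.2305,.15],down(y)))
print(goto([.453,.2305,.2]))
E
```

```text
[[ 0.96   0.28  -0.   ]
 [ 0.28  -0.96   0.001]
 [ 0.    -0.001 -1.   ]]
(array([ 0.4994, -0.694 ,  0.0828]), array([-9.000e-04, -8.000e-04, -1.287e+00]))
(array([ 0.4994, -0.694 ,  0.0828]), array([-9.0000e-04,  1.0000e-03,  1.8546e+00]))
(array([ 0.4994, -0.6941,  0.0328]), array([0., 0., 0.]))
```

jog_arm(
  steps=[
    [0.35, 0.25, -0.347, 0.03, 0, 0, -0.643],
    [0.35, 0.25, -0.347, 0.03, 0, 0, -0.643],
    [0.35, 0.25, -0.347, 0.03, 0, 0, -0.643],
    [0.35, 0.25, -0.347, 0.03, 0, 0, -0.643],
    [0.35, 0.25, -0.347, 0.03, 0, 0, -0.643],
  ],
  force=15,
)

```text
t: 0.82
tool_pos: [0.2722, -0.2803, 0.2103]
orientation: [-2.809, -1.405, -0.001]
force: [0.8, -1.3, 0.6]
opening: 0.0605
```

```bash
python3 - <<'E'
from h import *
print(goto([.453,.2305,.15],down(0)))
E
```

```text
(array([ 0.517 , -0.1618,  0.0609]), array([-2.000e-04, -1.000e-03, -6.434e-01]))
```

jog_arm(
  steps=[
    [0.35, 0.26, -0.081, 0, 0, 0, -0.643],
    [0.35, 0.26, -0.081, 0, 0, 0, -0.643],
    [0.35, 0.26, -0.081, 0, 0, 0, -0.643],
    [0.35, 0.517, -0.162, 0.03, 0, 0, -0.643],
    [0.35, 0.517, -0.162, 0.03, 0, 0, -0.643],
  ],
)

```text
t: 1.45
tool_pos: [0.3763, 0.0142, 0.2005]
orientation: [2.22, 2.222, 0.003]
force: [1.1, -0.7, 0.5]
opening: 0.0606
```

jog_arm(
  steps=[
    [0.35, 0, 0, 0, 0, 0, 0],
  ],
)

```text
t: 1.58
tool_pos: [0.3763, 0.0185, 0.2]
orientation: [-2.211, -2.231, -0.003]
force: [0.6, -0.7, -0.5]
opening: 0.0605
```

```bash
python3 - <<'E'
from h import *
print(goto([.453,.2305,.12],down(0)))
E
```

```text
(array([0.2112, 0.0785, 0.0804]), array([ 0.0012, -0.0018,  0.0091]))
```

jog_arm(
  steps=[
    [0.35, 0.211, 0.0785, 0.06, 0.001, -0.002, 0.009],
    [0.35, 0.211, 0.0785, 0.06, 0.001, -0.002, 0.009],
    [0.35, 0.211, 0.0785, 0.06, 0.001, -0.002, 0.009],
    [0.35, 0.211, 0.0785, 0.07, 0.001, -0.002, 0.009],
    [0.35, 0.211, 0.0785, 0.08, 0.001, -0.002, 0.009],
  ],
)

```text
t: 2.2
tool_pos: [0.4527, 0.2312, 0.1183]
orientation: [-2.218, -2.223, 0.004]
force: [-0.4, -0.4, -1.4]
opening: 0.0604
```

```bash
python3 - <<'E'
from h import *
print(goto([.453,.2305,.017],down(0)))
c=cam("top","t1.png");cam("scene","s1.png")
E
```

```text
(array([-0.0006,  0.0005,  0.1013]), array([-0.0027,  0.0013,  0.0021]))
```

View pics/t1.png

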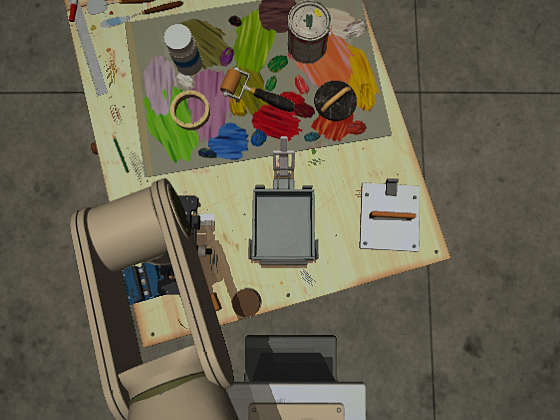

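View pics/s1.png

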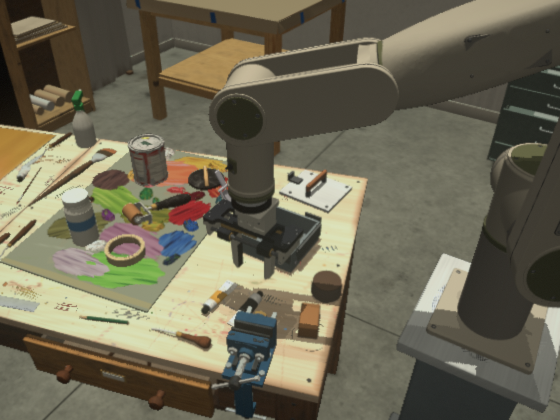

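Gripper is above the black tube; both tubes are unmoved in the scene view (yellow at ~(218,296), black at ~(255,303)). Descending.

jog_arm(
  steps=[
    [0.35, -0.001, 0, 0.05, -0.003, 0.001, 0.002],
    [0.35, -0.001, 0, 0.09, -0.003, 0.001, 0.002],
    [0.35, -0.001, 0, 0.101, -0.003, 0.001, 0.002],
    [0.35, -0.001, 0, 0.101, -0.003, 0.001, 0.002],
    [1, -0.001, 0, 0.101, -0.003, 0.001, 0.002],
  ],
  force=15,
)

```text
t: 2.92
tool_pos: [0.4535, 0.2279, 0.02]
orientation: [2.223, 2.217, 0.004]
force: [0.0, -0.3, -0.2]
opening: 0.0545
```

jog_arm(
  steps=[
    [1, 0, 0, 0, 0, 0, 0],
    [1, 0, 0, 0, 0, 0, 0],
    [1, 0, 0, -0.02, 0, 0, 0],
    [1, 0, 0, -0.07, 0, 0, 0],
    [1, 0, 0, -0.12, 0, 0, 0],
  ],
)

```text
t: 3.55
tool_pos: [0.4527, 0.2278, 0.1413]
orientation: [2.222, 2.218, 0.002]
force: [0.7, 0.1, -0.2]
opening: 0.0049
```

```bash
python3 - <<'E'
from h import *
cam("scene","s2.png")
cx,cy=.512,.0275
# A cap at +x or -x
for y in(np.pi/2,-np.pi/2):
  g=goto([cx,cy+.028,.16],down(y)); print(g)
  print("cap dir", (down(y)*R.from_rotvec(robot.read_state()["orientation"]).inv()).apply([0,-1,0]).round(2))
E
```

```text
(array([-0.1738,  0.0559, -0.0105]), array([ 0.0125,  0.0069, -1.5727]))
cap dir [1. 0. 0.]
(array([-0.1738,  0.0559, -0.0105]), array([ 0.0069, -0.0125,  1.5688]))
cap dir [-1. -0.  0.]
```

View pics/s2.png

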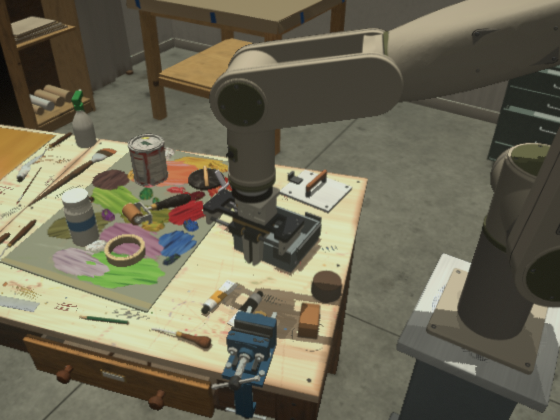

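Jaws closed on nothing (lifted too early); the tube still lies near (252,302). Checking its pose.

```bash
python3 - <<'E'
import cv2
a=cv2.imread("pics/scene0.png")[270:330,190:290];b=cv2.imread("pics/s2.png")[270:330,190:290]
cv2.imwrite("pics/c4.png",cv2.resize(cv2.hconcat([a,b]),None,fx=4,fy=4))
E
```

```text
(no output)
```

View pics/c4.png

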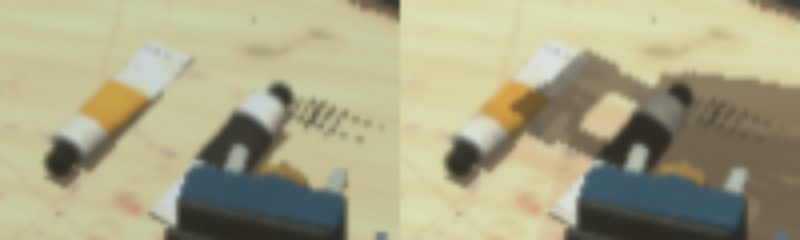

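jog_arm(
  steps=[
    [0.35, 0.002, 0, 0.02, 0, 0, 0],
    [0.35, 0.002, 0, 0.03, 0, 0, 0],
    [0.35, 0.002, 0, 0.03, 0, 0, 0],
    [0.35, 0.002, 0, 0.03, 0, 0, 0],
    [0.35, 0.002, 0, 0.05, 0, 0, 0],
  ],
)

```text
t: 4.22
tool_pos: [0.4585, 0.232, 0.1007]
orientation: [2.218, 2.214, 0.022]
force: [0.3, 0.6, -0.3]
opening: 0.0474
```

jog_arm(
  steps=[
    [0.35, 0, 0, 0.05, 0, 0, 0],
    [0.35, 0, 0, 0.073, 0, 0, 0],
    [0.35, 0, 0, 0.075, 0, 0, 0],
    [0.35, 0, 0, 0.075, 0, 0, 0],
    [1, 0, 0, 0.075, 0, 0, 0],
  ],
)

```text
t: 4.85
tool_pos: [0.4609, 0.2329, 0.0274]
orientation: [2.218, 2.213, 0.026]
force: [-0.0, -0.3, 0.6]
opening: 0.0542
```

jog_arm(
  steps=[
    [1, 0, 0, 0, 0, 0, 0],
    [1, 0, 0, 0, 0, 0, 0],
    [1, 0, 0, 0, 0, 0, 0],
    [1, 0, 0, 0, 0, 0, 0],
  ],
)

```text
t: 5.35
tool_pos: [0.4609, 0.2329, 0.0275]
orientation: [2.218, 2.213, 0.026]
force: [-1.1, 0.2, 3.6]
opening: 0.0226
```

jog_arm(
  steps=[
    [0.35, 0, 0, 0, 0, 0, 0],
    [0.35, 0, 0, 0, 0, 0, 0],
    [0.35, 0, 0, 0, 0, 0, 0],
    [0.35, 0, 0, 0, 0, 0, 0],
  ],
)

```text
t: 5.85
tool_pos: [0.4609, 0.2329, 0.0275]
orientation: [2.218, 2.213, 0.026]
force: [-0.3, 0.6, -0.3]
opening: 0.0576
```

```bash
python3 - <<'E'
from h import *
print(goto([.453,.2305,.016],down(0)))
cam("scene","s3.png")
import cv2
cv2.imwrite("pics/c5.png",cv2.resize(cv2.imread("pics/s3.png")[230:330,190:310],None,fx=5,fy=5))
E
```

```text
(array([-0.0025, -0.0081,  0.0113]), array([ 0.0176, -0.0057, -0.0021]))
```

View pics/c5.png

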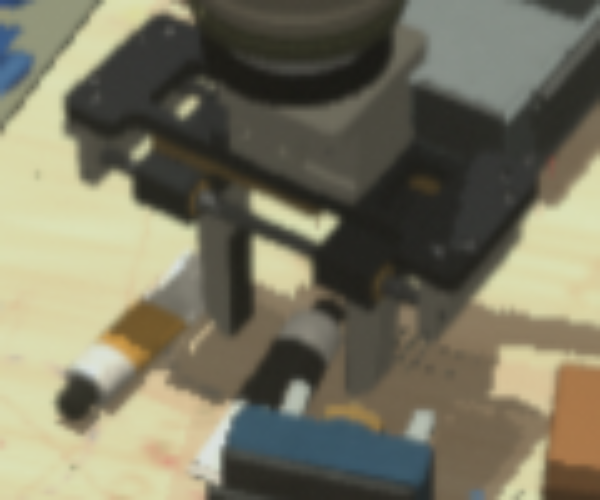

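jog_arm(
  steps=[
    [0.35, -0.002, -0.008, 0.0, 0.018, -0.006, -0.002],
    [0.35, -0.002, -0.008, 0.008, 0.018, -0.006, -0.002],
    [0.35, -0.002, -0.008, 0.0115, 0.018, -0.006, -0.002],
    [0.35, -0.002, -0.008, 0.0115, 0.018, -0.006, -0.002],
    [1, -0.002, -0.008, 0.0115, 0.018, -0.006, -0.002],
  ],
)

```text
t: 6.52
tool_pos: [0.4531, 0.231, 0.0158]
orientation: [-2.222, -2.221, 0.001]
force: [-0.2, -0.1, -0.3]
opening: 0.0544
```

jog_arm(
  steps=[
    [1, 0, 0, 0, 0, 0, 0],
    [1, 0, 0, 0, 0, 0, 0],
    [1, 0, 0, 0, 0, 0, 0],
    [1, 0, 0, 0, 0, 0, 0],
    [1, 0, 0, 0, 0, 0, 0],
  ],
)

```text
t: 7.15
tool_pos: [0.4533, 0.2311, 0.016]
orientation: [2.221, 2.221, -0.0]
force: [0.9, -0.4, 2.3]
opening: 0.0254
```

jog_arm(
  steps=[
    [1, 0, 0, -0.03, 0, 0, 0],
    [1, 0, 0, -0.08, 0, 0, 0],
    [1, 0, 0, -0.134, 0, 0, 0],
    [1, 0, 0, -0.134, 0, 0, 0],
    [1, 0, 0, -0.134, 0, 0, 0],
  ],
)

```text
t: 7.78
tool_pos: [0.4529, 0.231, 0.1493]
orientation: [-2.221, -2.221, 0.001]
force: [-0.5, -0.8, -1.9]
opening: 0.0257
```

```bash
python3 - <<'E'
from h import *
cx,cy=.512,.0275
print(goto([cx+.018,cy+.028,.15],down(np.pi/2)))
E
```

```text
(array([-0.1755,  0.0771, -0.0007]), array([-7.0000e-04, -2.0000e-04, -1.5708e+00]))
```

jog_arm(
  steps=[
    [1, -0.04, 0.01, 0, 0, 0, -0.18],
    [1, -0.08, 0.03, 0, 0, 0, -0.36],
    [1, -0.12, 0.05, 0, 0, 0, -0.54],
    [1, -0.1755, 0.077, 0, 0, 0, -0.72],
    [1, -0.1755, 0.077, 0, 0, 0, -0.78],
  ],
)

```text
t: 8.4
tool_pos: [0.5295, 0.052, 0.1466]
orientation: [-1.209, -2.896, 0.005]
force: [-0.8, 0.6, -0.0]
opening: 0.0256
```

jog_arm(
  steps=[
    [1, 0, 0, 0, 0, 0, -0.2],
    [1, 0, 0, 0, 0, 0, -0.4],
    [1, 0, 0, 0, 0, 0, -0.6],
    [1, 0, 0, 0, 0, 0, -0.79],
    [1, 0, 0, 0, 0, 0, -0.79],
  ],
)

```text
t: 9.02
tool_pos: [0.5277, 0.052, 0.1437]
orientation: [0.004, -3.132, 0.002]
force: [-0.6, 0.8, -1.5]
opening: 0.0255
```

```bash
python3 - <<'E'
from h import *
cx,cy=.512,.0275
print(goto([cx+.018,cy+.028,.15],down(np.pi/2)))
cam("scene","s4.png")
E
```

```text
(array([-0.0022,  0.0035, -0.0063]), array([-0.0013, -0.0093,  0.0027]))
```

View pics/s4.png

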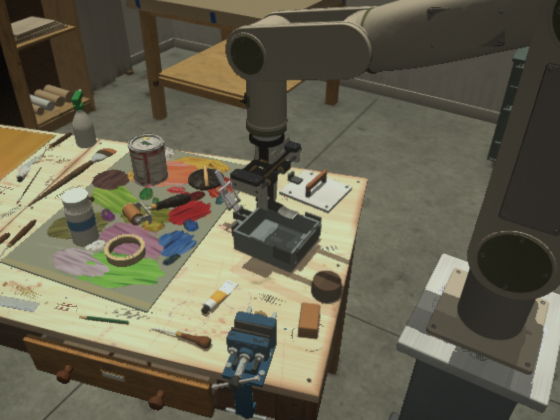

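The black tube hangs over the case at ~(262,205). Lowering.

jog_arm(
  steps=[
    [1, -0.002, 0.0035, 0.03, -0.001, -0.009, 0.003],
    [1, -0.002, 0.0035, 0.07, -0.001, -0.009, 0.003],
    [1, -0.002, 0.0035, 0.105, -0.001, -0.009, 0.003],
    [1, -0.002, 0.0035, 0.116, -0.001, -0.009, 0.003],
    [1, -0.002, 0.0035, 0.116, -0.001, -0.009, 0.003],
  ],
)

```text
t: 9.7
tool_pos: [0.5275, 0.0553, 0.0267]
orientation: [-0.001, -3.139, 0.001]
force: [0.1, 0.6, -0.7]
opening: 0.0258
```

jog_arm(
  steps=[
    [0.62, 0, 0, 0, 0, 0, 0],
    [0.62, 0, 0, 0, 0, 0, 0],
    [0.62, 0, 0, 0, 0, 0, 0],
    [0.62, 0, 0, 0, 0, 0, 0],
  ],
)

```text
t: 10.2
tool_pos: [0.5279, 0.0553, 0.0272]
orientation: [-0.001, -3.139, 0.001]
force: [1.7, 0.6, 0.5]
opening: 0.0355
```

jog_arm(
  steps=[
    [0.62, 0, 0, -0.03, 0, 0, 0],
    [0.62, 0, 0, -0.08, 0, 0, 0],
    [0.5, 0, 0, -0.12, 0, 0, 0.1],
    [0.4, 0, 0, -0.12, 0, 0, 0.3],
    [0.35, 0, 0.05, -0.12, 0, 0, 0.5],
  ],
)

```text
t: 10.82
tool_pos: [0.5293, 0.1025, 0.1484]
orientation: [0.749, 3.05, -0.001]
force: [0.2, -0.5, 0.6]
opening: 0.0588
```

```bash
python3 - <<'E'
from h import *
print(goto([.527,.2705,.13],down(0)))
E
```

```text
(array([0.0799, 0.1478, 0.0183]), array([-3.0000e-04,  1.0000e-03,  1.0891e+00]))
```

jog_arm(
  steps=[
    [0.35, 0.02, 0.04, 0.01, 0, 0, 0.2],
    [0.35, 0.05, 0.09, 0.01, 0, 0, 0.4],
    [0.35, 0.08, 0.148, 0.01, 0, 0, 0.6],
    [0.35, 0.08, 0.148, 0.01, 0, 0, 0.8],
    [0.35, 0.08, 0.148, 0.01, 0, 0, 0.99],
  ],
)

```text
t: 11.45
tool_pos: [0.5265, 0.2723, 0.1382]
orientation: [2.014, 2.41, -0.001]
force: [-0.0, 0.0, 0.6]
opening: 0.0602
```

jog_arm(
  steps=[
    [0.35, 0, 0, 0, 0, 0, 0.09],
    [0.35, 0, 0, 0, 0, 0, 0.09],
  ],
)

```text
t: 11.7
tool_pos: [0.5265, 0.2724, 0.1382]
orientation: [2.119, 2.318, -0.001]
force: [0.8, 0.2, 0.2]
opening: 0.0603
```

```bash
python3 - <<'E'
from h import *
print(goto([.527,.2705,.016],down(0)))
cam("scene","s5.png");cam("top","t5.png")
cv2.imwrite("pics/c6.png",cv2.resize(cv2.imread("pics/s5.png")[180:330,180:340],None,fx=4,fy=4))
E
```

```text
(array([-0.0019,  0.0004,  0.1222]), array([0.0001, 0.0009, 0.0895]))
```

View pics/c6.png

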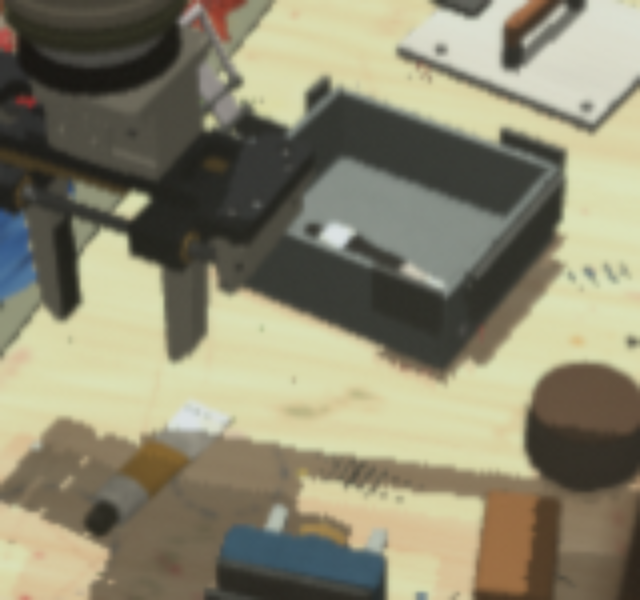

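View pics/t5.png

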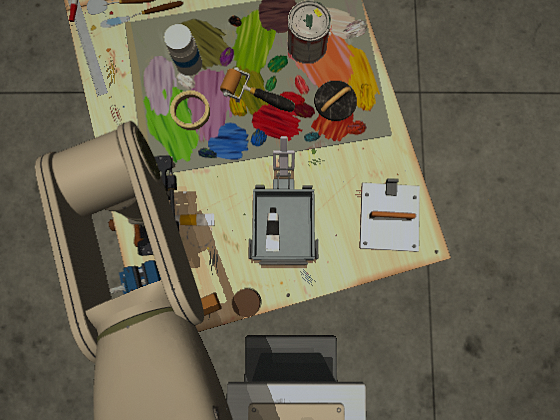

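Black tube lies in the case (top ~(272,228)); yellow tube unmoved (cap at scene (205,309)). Grasping it.

jog_arm(
  steps=[
    [0.35, -0.002, 0, 0.02, 0, 0.001, 0.09],
    [0.35, -0.002, 0, 0.06, 0, 0.001, 0.09],
    [0.35, -0.002, 0, 0.1, 0, 0.001, 0.09],
    [0.35, -0.002, 0, 0.122, 0, 0.001, 0.09],
    [0.35, -0.002, 0, 0.122, 0, 0.001, 0.09],
  ],
)

```text
t: 12.42
tool_pos: [0.5268, 0.2699, 0.0158]
orientation: [-2.218, -2.224, 0.001]
force: [0.0, 0.1, 0.6]
opening: 0.0606
```

jog_arm(
  steps=[
    [1, 0, 0, 0, 0, 0, 0],
    [1, 0, 0, 0, 0, 0, 0],
    [1, 0, 0, 0, 0, 0, 0],
    [1, 0, 0, 0, 0, 0, 0],
    [1, 0, 0, 0, 0, 0, 0],
  ],
)

```text
t: 13.05
tool_pos: [0.5268, 0.2699, 0.0159]
orientation: [-2.218, -2.224, 0.0]
force: [0.3, -0.6, 0.7]
opening: 0.0244
```

jog_arm(
  steps=[
    [1, 0, 0, -0.01, 0, 0, 0],
    [1, 0, 0, -0.05, 0, 0, 0],
    [1, 0, 0, -0.1, 0, 0, 0],
    [1, 0, 0, -0.135, 0, 0, 0],
    [1, 0, 0, -0.135, 0, 0, 0],
  ],
)

```text
t: 13.68
tool_pos: [0.5293, 0.271, 0.1558]
orientation: [2.216, 2.222, 0.011]
force: [-0.8, -0.6, -1.4]
opening: 0.0245
```

```bash
python3 - <<'E'
from h import *
cx,cy=.512,.0275
for a in(1,-1):
 print(goto([cx-.018*a,cy-.028,.15],down(-a*np.pi/2)))
 print((down(-a*np.pi/2)*R.from_rotvec(robot.read_state()["orientation"]).inv()).apply([0,1,0]).round(2))
E
```

```text
(array([-0.2714, -0.0361,  0.0047]), array([ 0.0033, -0.0078,  1.5736]))
[ 1. -0. -0.]
(array([-2.715e-01, -1.000e-04,  5.000e-03]), array([ 0.0078,  0.0033, -1.568 ]))
[-1.  0. -0.]
```

```bash
python3 - <<'E'
from h import *
print(goto([.494,-.0005,.15],down(np.pi/2)))
E
```

```text
(array([-0.2714, -0.0361,  0.0047]), array([ 0.0078,  0.0033, -1.568 ]))
```

jog_arm(
  steps=[
    [1, -0.05, -0.006, 0.005, 0.008, 0.003, -0.18],
    [1, -0.11, -0.014, 0.005, 0.008, 0.003, -0.36],
    [1, -0.17, -0.022, 0.005, 0.008, 0.003, -0.54],
    [1, -0.23, -0.03, 0.005, 0.008, 0.003, -0.72],
    [1, -0.271, -0.036, 0.005, 0.008, 0.003, -0.85],
  ],
)

```text
t: 14.3
tool_pos: [0.4927, -0.0018, 0.1484]
orientation: [-1.095, -2.941, -0.002]
force: [2.0, -0.1, -1.1]
opening: 0.0245
```

jog_arm(
  steps=[
    [1, 0, 0, 0, 0, 0, -0.18],
    [1, 0, 0, 0, 0, 0, -0.36],
    [1, 0, 0, 0, 0, 0, -0.54],
    [1, 0, 0, 0, 0, 0, -0.72],
    [1, 0, 0, 0, 0, 0, -0.72],
  ],
)

```text
t: 14.92
tool_pos: [0.4919, -0.0018, 0.1471]
orientation: [0.009, -3.137, -0.004]
force: [-0.2, 1.0, -1.1]
opening: 0.0244
```

```bash
python3 - <<'E'
from h import *
print(goto([.494,-.0005,.027],down(np.pi/2)))
cam("scene","s6.png")
cv2.imwrite("pics/c7.png",cv2.resize(cv2.imread("pics/s6.png")[130:300,180:360],None,fx=4,fy=4)[:600])
E
```

```text
(array([-0.0027,  0.0009,  0.1201]), array([ 0.0026, -0.005 ,  0.0059]))
```

View pics/c7.png

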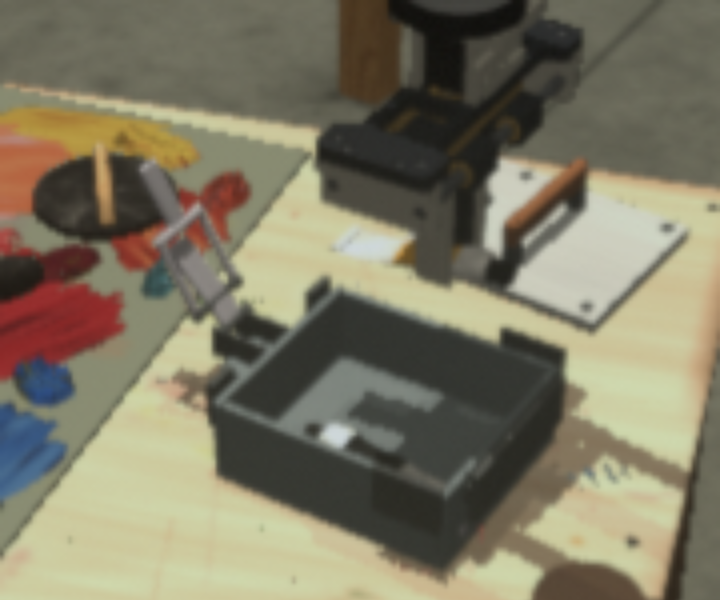

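jog_arm(
  steps=[
    [1, -0.003, 0.001, 0.03, 0.003, -0.005, 0.006],
    [1, -0.003, 0.001, 0.07, 0.003, -0.005, 0.006],
    [1, -0.003, 0.001, 0.105, 0.003, -0.005, 0.006],
    [1, -0.003, 0.001, 0.12, 0.003, -0.005, 0.006],
    [1, -0.003, 0.001, 0.12, 0.003, -0.005, 0.006],
  ],
)

```text
t: 15.6
tool_pos: [0.4938, -0.0004, 0.0266]
orientation: [-0.007, -3.14, 0.0]
force: [0.3, 0.7, -0.3]
opening: 0.0242
```

jog_arm(
  steps=[
    [0.62, 0, 0, 0, 0, 0, 0],
    [0.62, 0, 0, 0, 0, 0, 0],
    [0.62, 0, 0, 0, 0, 0, 0],
    [0.62, 0, 0, -0.03, 0, 0, 0],
    [0.62, 0, 0, -0.08, 0, 0, 0],
  ],
)

```text
t: 16.23
tool_pos: [0.4922, -0.0002, 0.106]
orientation: [-0.008, -3.136, -0.0]
force: [2.0, 1.2, -0.6]
opening: 0.0353
```

```bash
python3 - <<'E'
from h import *
yl=-.052
print(goto([.537,-.228,.23],down(yl)))
print(goto([.537,-.228,.23],down(yl+np.pi)))
E
```

```text
(array([-0.0452, -0.2276, -0.1243]), array([-0.0044, -0.0044,  1.6179]))
(array([-0.0452, -0.2276, -0.1243]), array([ 0.0043, -0.0043, -1.5237]))
```

jog_arm(
  steps=[
    [0.3, 0, 0, -0.05, 0, 0, 0],
    [0.3, -0.01, -0.04, -0.11, 0, 0, 0.18],
    [0.3, -0.02, -0.09, -0.124, 0, 0, 0.36],
    [0.3, -0.03, -0.14, -0.124, 0, 0, 0.54],
    [0.3, -0.045, -0.19, -0.124, 0, 0, 0.72],
  ],
  force=60,
)

```text
t: 16.85
tool_pos: [0.5374, -0.1922, 0.2311]
orientation: [-1.122, -2.931, 0.003]
force: [0.8, 0.8, -0.5]
opening: 0.0653
```

jog_arm(
  steps=[
    [0.3, 0, 0, 0, 0, 0, 0.18],
    [0.3, 0, 0, 0, 0, 0, 0.36],
    [0.3, 0, 0, 0, 0, 0, 0.54],
    [0.3, 0, 0, 0, 0, 0, 0.72],
    [0.3, 0, 0, 0, 0, 0, 0.87],
  ],
)

```text
t: 17.48
tool_pos: [0.5375, -0.1923, 0.2315]
orientation: [-2.26, -2.18, 0.004]
force: [0.4, -0.5, 0.6]
opening: 0.0652
```

```bash
python3 - <<'E'
from h import *
c=cam("top","t7.png");s=cam("scene","s7.png")
for n in "ts":
  b=cv2.imread(f"pics/{n}7.png"); b=b[120:270,235:385] if n=="t" else b[160:300,180:340]
  cv2.imwrite(f"pics/c8{n}.png",cv2.resize(b,None,fx=4,fy=4,interpolation=cv2.INTER_CUBIC))
print(goto([.537,-.228,.14],down(-.052)))
E
```

```text
(array([-0.0357,  0.0009,  0.0915]), array([-0.003 ,  0.001 ,  0.0198]))
```

View pics/c8t.png

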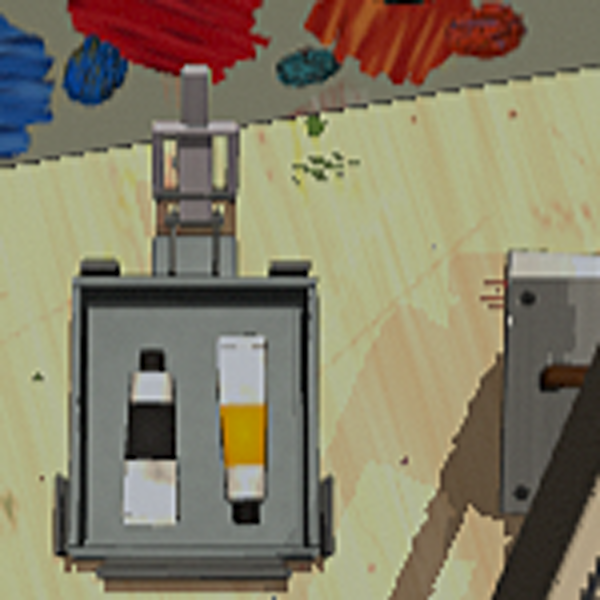

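View pics/c8s.png

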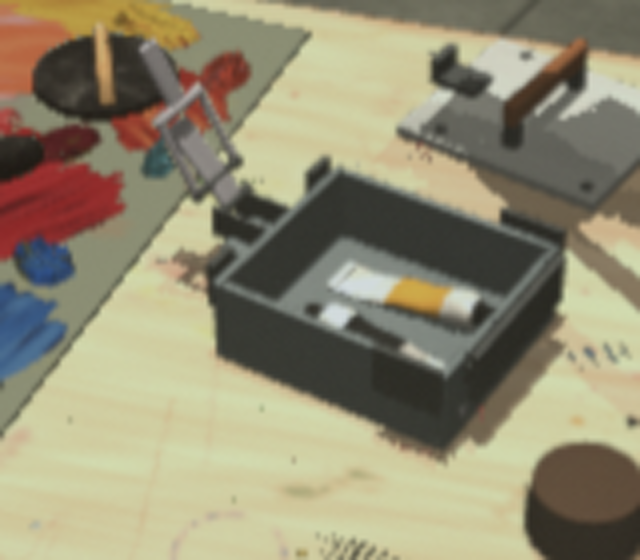

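```bash
python3 - <<'E'
from h import *
c=cam("top");s=cam("scene")
T=lambda p:(p[0]/4+235-.375,p[1]/4+120-.375)
S=lambda p:(p[0]/4+180-.375,p[1]/4+160-.375)
print("tab",tri(c,T((195,68)),s,S((150,47))))
print("barL",tri(c,T((157,128)),s,S((163,124))),"barR",tri(c,T((234,128)),s,S((198,90))))
E
```

```text
tab (array([0.68652903, 0.02846207, 0.15756009]), np.float64(0.000984704339930901))
barL (array([0.66401099, 0.0493492 , 0.12077706]), np.float64(0.0009876431683379914)) barR (array([0.66542411, 0.0075564 , 0.12098287]), np.float64(0.0020602694960294506))
```

jog_arm(
  steps=[
    [0.3, -0.036, 0.001, 0.04, -0.003, 0.001, 0.02],
    [0.3, -0.036, 0.001, 0.07, -0.003, 0.001, 0.02],
    [0.3, -0.036, 0.001, 0.1, -0.003, 0.001, 0.02],
    [0.3, -0.036, 0.001, 0.1, -0.003, 0.001, 0.02],
  ],
)

```text
t: 18.18
tool_pos: [0.5352, -0.2274, 0.1286]
orientation: [-2.266, -2.168, 0.003]
force: [0.3, 1.2, -0.0]
opening: 0.0652
```

```bash
python3 - <<'E'
from h import *
print(goto([.537,-.228,.034],down(-.052)))
s=cam("scene","s8.png")
b=cv2.imread(f"pics/s8.png");cv2.imwrite(f"pics/c9.png",cv2.resize(b[100:240,220:400],None,fx=4,fy=4,interpolation=cv2.INTER_CUBIC))
E
```

```text
(array([-0.0008,  0.0023,  0.0946]), array([-0.0052, -0.0024,  0.0077]))
```

View pics/c9.png

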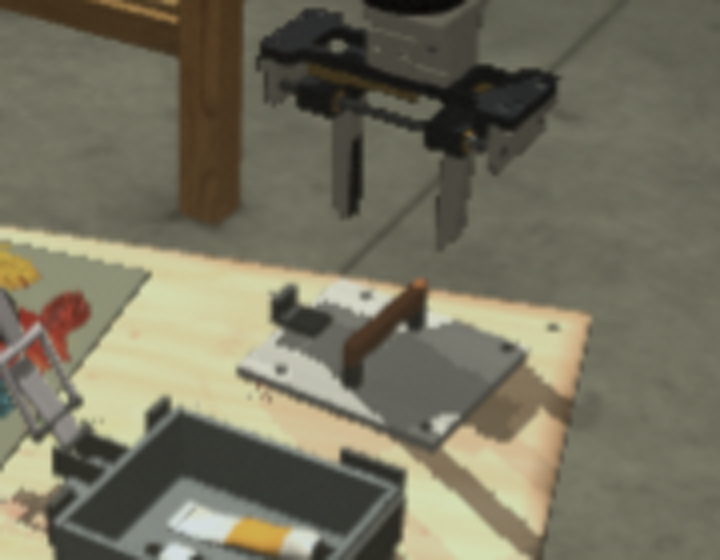

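jog_arm(
  steps=[
    [0.3, -0.001, 0.002, 0.03, -0.005, -0.002, 0.008],
    [0.3, -0.001, 0.002, 0.06, -0.005, -0.002, 0.008],
    [0.3, -0.001, 0.002, 0.085, -0.005, -0.002, 0.008],
    [0.3, -0.001, 0.002, 0.0945, -0.005, -0.002, 0.008],
    [0.3, -0.001, 0.002, 0.0945, -0.005, -0.002, 0.008],
  ],
)

```text
t: 18.85
tool_pos: [0.5388, -0.2291, 0.0372]
orientation: [2.276, 2.161, 0.002]
force: [-0.8, 0.7, -0.9]
opening: 0.0651
```

jog_arm(
  steps=[
    [1, 0, 0, 0, 0, 0, 0],
    [1, 0, 0, 0, 0, 0, 0],
    [1, 0, 0, 0, 0, 0, 0],
    [1, 0, 0, 0, 0, 0, 0],
    [1, 0, 0, 0, 0, 0, 0],
  ],
)

```text
t: 19.48
tool_pos: [0.5387, -0.2291, 0.0372]
orientation: [2.276, 2.161, 0.002]
force: [0.7, -0.8, 0.3]
opening: 0.0197
```

jog_arm(
  steps=[
    [1, 0, 0, 0, 0, 0, 0],
    [1, 0, 0, 0, 0, 0, 0],
    [1, 0, 0, 0, 0, 0, 0],
  ],
)

```text
t: 19.85
tool_pos: [0.5383, -0.229, 0.0371]
orientation: [2.277, 2.161, 0.002]
force: [-4.0, 1.4, 2.5]
opening: 0.0114
```

jog_arm(
  steps=[
    [1, 0, 0, -0.01, 0, 0, 0],
    [1, 0, 0, -0.03, 0, 0, 0],
    [1, 0, 0, -0.06, 0, 0, 0],
    [1, 0, 0, -0.09, 0, 0, 0],
    [1, 0, 0, -0.12, 0, 0, 0],
  ],
)

```text
t: 20.48
tool_pos: [0.5382, -0.2289, 0.1594]
orientation: [2.276, 2.16, 0.002]
force: [0.3, -0.4, -6.7]
opening: 0.0117
```

jog_arm(
  steps=[
    [1, 0, 0, -0.01, 0, 0, 0],
    [1, 0, 0, -0.01, 0, 0, 0],
  ],
)

```text
t: 20.72
tool_pos: [0.5388, -0.2292, 0.1706]
orientation: [2.274, 2.159, 0.004]
force: [0.1, 0.0, -7.7]
opening: 0.0114
```

```bash
cat >> h.py <<'E'
def tilt(th): return R.from_rotvec([0,-th,0])*down(0)
def lidtcp(ex,ez,th,h=.037):  # edge world x,z -> tcp x,z
    return ex+.08*np.cos(th)-h*np.sin(th), ez+.08*np.sin(th)+h*np.cos(th)
E
python3 - <<'E'
from h import *
s=cam("scene","s9.png");c=cam("top","t9.png")
b=cv2.imread(f"pics/s9.png");cv2.imwrite(f"pics/c10.png",cv2.resize(b[80:240,200:400],None,fx=4,fy=4,interpolation=cv2.INTER_CUBIC))
print(robot.read_state()["force"],robot.read_state()["wrist_torque"])
x,z=lidtcp(.431,.10,.3);print(x,z,goto([x,.028,z],tilt(.3)))
E
```

```text
[-1.23846078e-03  3.94520230e-01 -7.00387308e+00] [-0.12329487 -0.0014081  -0.01116052]
0.4964926714835789 0.1589890666305546 (array([ 0.254 , -0.0543,  0.0088]), array([-0.298 ,  0.0084, -0.0514]))
```

View pics/c10.png

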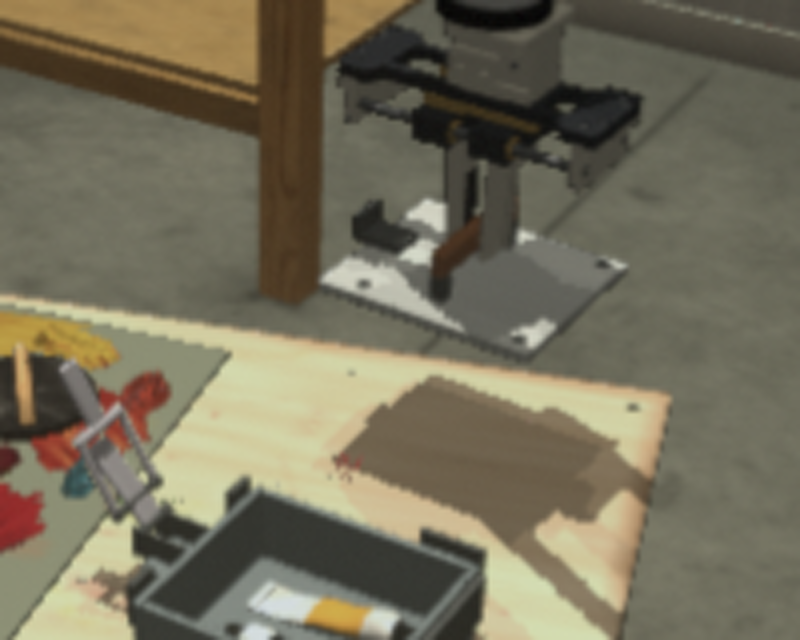

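View pics/t9.png

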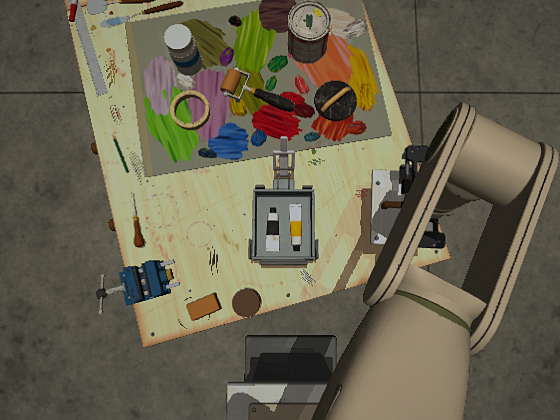

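jog_arm(
  steps=[
    [1, 0.05, -0.03, -0.01, -0.06, 0.002, -0.01],
    [1, 0.1, -0.045, -0.01, -0.12, 0.004, -0.02],
    [1, 0.15, -0.054, -0.01, -0.18, 0.005, -0.03],
    [1, 0.2, -0.054, -0.01, -0.24, 0.007, -0.04],
    [1, 0.25, -0.054, -0.0, -0.298, 0.008, -0.051],
  ],
)

```text
t: 21.45
tool_pos: [0.4958, 0.0254, 0.1668]
orientation: [2.06, 2.059, 0.312]
force: [1.8, 0.3, -6.7]
opening: 0.0116
```

jog_arm(
  steps=[
    [1, 0, 0, 0, 0, 0, 0],
    [1, 0, 0, 0, 0, 0, 0],
  ],
)

```text
t: 21.7
tool_pos: [0.4946, 0.0255, 0.1653]
orientation: [2.061, 2.062, 0.309]
force: [0.4, 0.5, -7.5]
opening: 0.0115
```

```bash
python3 - <<'E'
from h import *
s=cam("scene","s10.png");c=cam("top","t10.png")
b=cv2.imread(f"pics/s10.png");cv2.imwrite(f"pics/c11.png",cv2.resize(b[100:280,180:380],None,fx=4,fy=4,interpolation=cv2.INTER_CUBIC)[:600])
b=cv2.imread(f"pics/t10.png");cv2.imwrite(f"pics/c12.png",cv2.resize(b[120:270,220:400],None,fx=4,fy=4,interpolation=cv2.INTER_CUBIC)[:600])
x,z=lidtcp(.431,.10,.3);print(x,z,goto([x,.028,z],tilt(.3)))
E
```

```text
0.4964926714835789 0.1589890666305546 (array([ 0.0036, -0.0014,  0.0073]), array([-0.0004,  0.0008, -0.0016]))
```

View pics/c11.png

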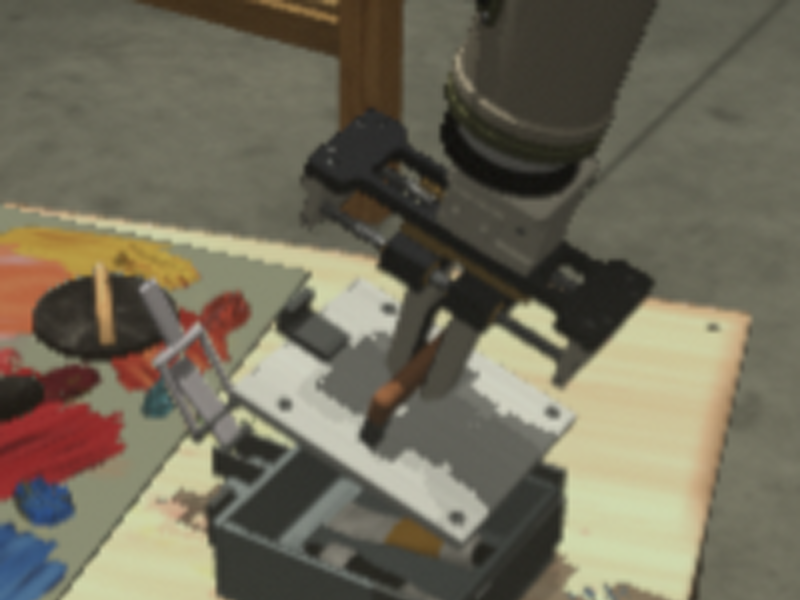

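View pics/c12.png

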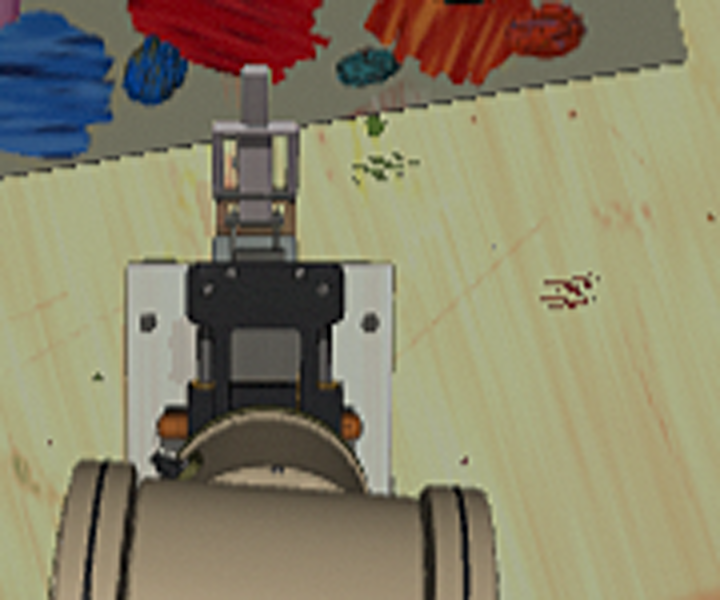

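```bash
python3 - <<'E'
from h import *
c=cam("top");s=cam("scene")
T=lambda p:(p[0]/4+220-.375,p[1]/4+120-.375)
S=lambda p:(p[0]/4+180-.375,p[1]/4+100-.375)
print("far edge",plane(c,[T((128,263)),T((394,263))],.163))
print("farL tri",tri(c,T((128,263)),s,S((235,386))))
print("nearL plate bottom corner scene->y?", proj(s,[[.431,.098,.107],[.431,.098,.117]]), S((470,540)))
E
```

```text
far edge [[ 0.57956157  0.09478074  0.163     ]
 [ 0.57975981 -0.04393344  0.163     ]]
farL tri (array([0.5788663 , 0.09444935, 0.16332043]), np.float64(0.0013674782368240607))
nearL plate bottom corner scene->y? [[293.55977332 238.11889221]
 [293.70572238 234.62015303]] (297.125, 234.625)
```

```bash
python3 - <<'E'
from h import *
for ez in(.075,.064,.058):
  x,z=lidtcp(.431,ez,.3);print(x,z,goto([x,.028,z],tilt(.3)))
E
```

```text
0.4964926714835789 0.1339890666305546 (array([ 0.0038, -0.0092,  0.0315]), array([ 0.0004,  0.0009, -0.0025]))
0.4964926714835789 0.12298906663055459 (array([ 0.0038, -0.0125,  0.042 ]), array([ 0.0004,  0.0009, -0.0025]))
0.4964926714835789 0.11698906663055458 (array([ 0.0038, -0.0143,  0.0477]), array([ 0.0004,  0.0009, -0.0025]))
```

jog_arm(
  steps=[
    [1, 0.004, -0.004, 0.01, 0, 0.001, -0.002],
    [1, 0.004, -0.006, 0.02, 0, 0.001, -0.002],
    [1, 0.004, -0.009, 0.031, 0, 0.001, -0.002],
    [1, 0.004, -0.0125, 0.042, 0, 0.001, -0.002],
    [1, 0.004, -0.0125, 0.042, 0, 0.001, -0.002],
  ],
)

```text
t: 22.52
tool_pos: [0.4956, 0.0282, 0.1214]
orientation: [2.062, 2.061, 0.31]
force: [0.8, 0.2, -6.7]
opening: 0.0115
```

```bash
python3 - <<'E'
from h import *
s=cam("scene","s11.png")
b=cv2.imread(f"pics/s11.png");cv2.imwrite(f"pics/c13.png",cv2.resize(b[130:280,180:380],None,fx=4,fy=4,interpolation=cv2.INTER_CUBIC)[:600])
st=robot.read_state();p=st["tool_pos"];th=.3
print("edge",p[0]-.08*np.cos(th)+.037*np.sin(th),p[2]-.08*np.sin(th)-.037*np.cos(th))
for ez in(.060,.057):
  x,z=lidtcp(.431,ez,.3);print(x,z,goto([x,.028,z],tilt(.3)))
E
```

```text
edge 0.4305561334917294 0.06326981996020217
0.4964926714835789 0.11898906663055459 (array([-0.0002, -0.0005,  0.0033]), array([-0.0009, -0.0002, -0.0004]))
0.4964926714835789 0.11598906663055458 (array([-0.0002, -0.0014,  0.0061]), array([-0.0009, -0.0002, -0.0004]))
```

View pics/c13.png

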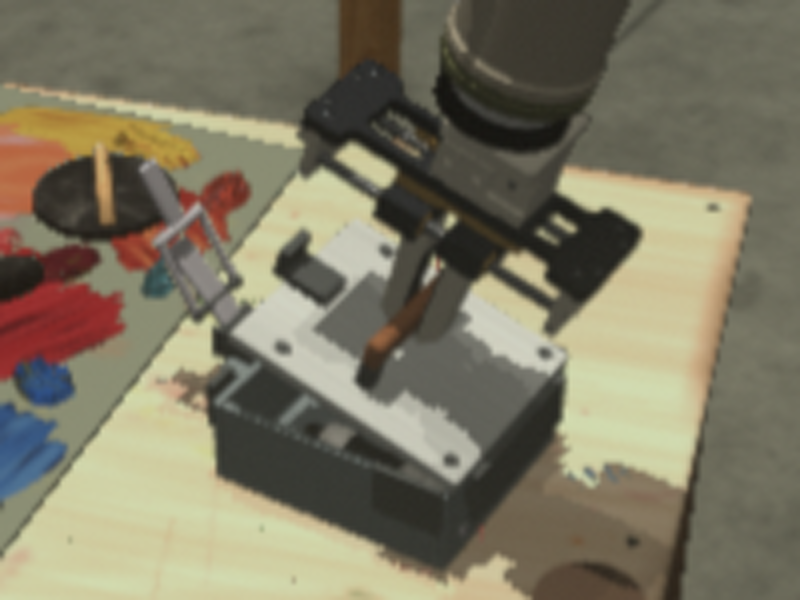

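The lid's near edge is just above the near rim, inside the fence. Lowering slowly onto the rim.

jog_arm(
  steps=[
    [1, 0, 0, 0.002, 0, 0, 0],
    [1, 0, -0.0005, 0.0033, 0, 0, 0],
    [1, 0, -0.001, 0.0045, 0, 0, 0],
    [1, 0, -0.001, 0.0055, 0, 0, 0],
    [1, 0, -0.001, 0.0055, 0, 0, 0],
  ],
)

```text
t: 23.2
tool_pos: [0.4972, 0.0282, 0.1175]
orientation: [2.06, 2.06, 0.312]
force: [-2.3, 0.7, 1.0]
opening: 0.0116
```

jog_arm(
  steps=[
    [1, 0, 0, 0, 0, 0, 0],
    [1, 0, 0, 0, 0, 0, 0],
  ],
)

```text
t: 23.45
tool_pos: [0.4972, 0.0282, 0.1176]
orientation: [2.06, 2.06, 0.312]
force: [-2.8, 0.1, -0.6]
opening: 0.0116
```

```bash
python3 - <<'E'
from h import *
st=robot.read_state();p=st["tool_pos"]
zt=R.from_rotvec(st["orientation"]).as_matrix()[:,2]; th=np.arcsin(zt[0]);print(th,zt,st["force"],st["wrist_torque"],p)
ex=p[0]-.08*np.cos(th)+.037*np.sin(th);ez=p[2]-.08*np.sin(th)-.037*np.cos(th);print(ex,ez)
for t in(.25,.2,.15,.1,.05,0):
  x,z=lidtcp(ex,max(ez,.0592),t);print(t,goto([x,.028,z],tilt(t)))
E
```

```text
0.30013730085958074 [ 2.95651372e-01  1.67493001e-04 -9.55295890e-01] [-2.77795986  0.08410377 -0.57515478] [-0.10592648  1.09750654 -0.00405182] [0.49715967 0.02822822 0.11757394]
0.4316751015212825 0.058575879995268566
0.25 (array([-0.0002,  0.0019,  0.0035]), array([ 0.0501, -0.0002, -0.0003]))
0.2 (array([-0.0002,  0.0035,  0.0076]), array([ 0.1001, -0.0002, -0.0003]))
0.15 (array([-0.0002,  0.0048,  0.0118]), array([ 0.1501, -0.0002, -0.0003]))
0.1 (array([-0.0002,  0.0059,  0.016 ]), array([ 2.001e-01, -2.000e-04, -3.000e-04]))
0.05 (array([-0.0002,  0.0069,  0.0204]), array([ 2.501e-01, -2.000e-04, -3.000e-04]))
0 (array([-0.0002,  0.0075,  0.0247]), array([ 3.001e-01, -2.000e-04, -3.000e-04]))
```

jog_arm(
  steps=[
    [1, 0, 0.002, 0.0035, 0.05, 0, 0],
    [1, 0, 0.0035, 0.0075, 0.1, 0, 0],
    [1, 0, 0.005, 0.0118, 0.15, 0, 0],
    [1, 0, 0.006, 0.016, 0.2, 0, 0],
    [1, 0, 0.006, 0.016, 0.2, 0, 0],
  ],
)

```text
t: 24.08
tool_pos: [0.5079, 0.0281, 0.1036]
orientation: [2.171, 2.17, 0.108]
force: [-2.7, -0.1, 0.5]
opening: 0.0113
```

```bash
python3 - <<'E'
from h import *
st=robot.read_state();p=st["tool_pos"]
zt=R.from_rotvec(st["orientation"]).as_matrix()[:,2]; th=np.arcsin(zt[0]);print(th,st["force"],st["wrist_torque"],p)
ex=p[0]-.08*np.cos(th)+.037*np.sin(th);ez=p[2]-.08*np.sin(th)-.037*np.cos(th);print(ex,ez)
for t in(.05,0.02,0):
  x,z=lidtcp(.4317,.0592,t);print(t,goto([x,.028,z],tilt(t)))
s=cam("scene","s12.png")
b=cv2.imread(f"pics/s12.png");cv2.imwrite(f"pics/c14.png",cv2.resize(b[130:280,180:380],None,fx=4,fy=4,interpolation=cv2.INTER_CUBIC)[:600])
E
```

```text
0.09922125943717029 [-2.66379172 -0.11199182  0.49247514] [-0.18087124  1.05125888 -0.0821796 ] [0.50787415 0.02814815 0.10364375]
0.4319327859666686 0.05890105156145102
0.05 (array([-0.0001,  0.0015,  0.0037]), array([ 0.0492, -0.0002, -0.0004]))
0.02 (array([-0.0001,  0.0025,  0.0061]), array([ 0.0792, -0.0002, -0.0004]))
0 (array([-0.0001,  0.0031,  0.0078]), array([ 0.0992, -0.0002, -0.0004]))
```

View pics/c14.png

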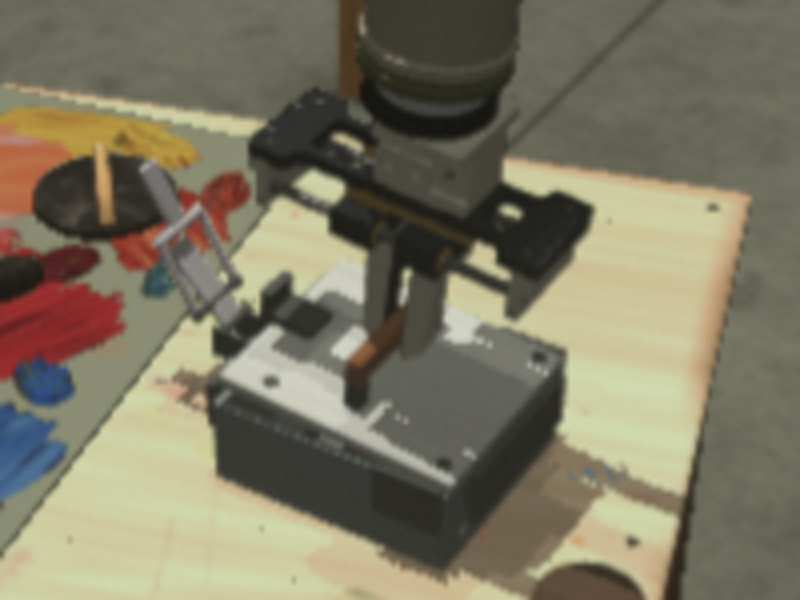

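jog_arm(
  steps=[
    [1, 0, 0.001, 0.002, 0.025, 0, 0],
    [1, 0, 0.0015, 0.0037, 0.05, 0, 0],
    [1, 0, 0.0025, 0.006, 0.08, 0, 0],
    [1, 0, 0.003, 0.0078, 0.1, 0, 0],
    [1, 0, 0.003, 0.0078, 0.1, 0, 0],
  ],
)

```text
t: 24.75
tool_pos: [0.5117, 0.0282, 0.0971]
orientation: [-2.221, -2.22, 0.002]
force: [-8.3, 0.2, 8.0]
opening: 0.0114
```

```bash
python3 - <<'E'
from h import *
st=robot.read_state();p=st["tool_pos"]
zt=R.from_rotvec(st["orientation"]).as_matrix()[:,2]; th=np.arcsin(zt[0]);print(th,st["force"],st["wrist_torque"],p)
s=cam("scene","s13.png")
b=cv2.imread(f"pics/s13.png");cv2.imwrite(f"pics/c15.png",cv2.resize(b[160:280,210:330],None,fx=5,fy=5,interpolation=cv2.INTER_CUBIC)[:600])
E
```

```text
-0.0014866032963383531 [-8.32273062  0.18400804  7.97470326] [-0.09496801  1.31776139 -0.02510824] [0.51168468 0.02816958 0.09713672]
```

View pics/c15.png

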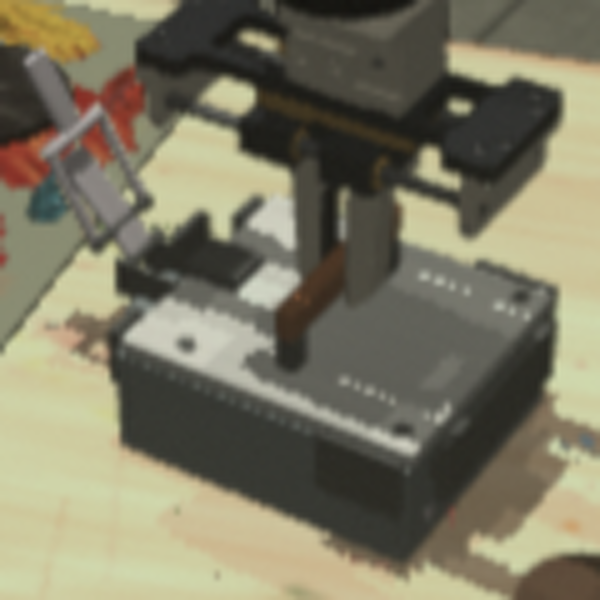

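jog_arm(
  steps=[
    [1, 0, -0.001, -0.001, 0, 0, 0],
    [0.6, 0, -0.001, -0.001, 0, 0, 0],
    [0.6, 0, -0.001, -0.001, 0, 0, 0],
    [0.6, 0, -0.001, -0.001, 0, 0, 0],
    [0.6, 0, -0.001, -0.001, 0, 0, 0],
  ],
)

```text
t: 25.42
tool_pos: [0.5109, 0.0281, 0.0983]
orientation: [-2.221, -2.221, 0.001]
force: [0.1, 0.1, -0.5]
opening: 0.0374
```

jog_arm(
  steps=[
    [0.6, 0, 0, -0.02, 0, 0, 0],
    [0.6, 0, 0, -0.06, 0, 0, 0],
    [0.6, -0.01, -0.03, -0.12, 0, 0, 0],
    [0.6, -0.03, -0.05, -0.15, 0, 0, 0],
    [0.6, -0.08, -0.05, -0.16, 0, 0, 0],
  ],
)

```text
t: 26.05
tool_pos: [0.4616, -0.0516, 0.2621]
orientation: [2.215, 2.222, 0.005]
force: [0.8, -0.9, -0.0]
opening: 0.0373
```

jog_arm(
  steps=[
    [0.6, -0.05, 0, 0, 0, 0, -0.18],
    [0.6, -0.1, 0, 0, 0, 0, -0.36],
    [0.6, -0.15, 0, 0, 0, 0, -0.5],
    [0.6, -0.15, 0, 0, 0, 0, -0.6],
  ],
)

```text
t: 26.55
tool_pos: [0.4614, -0.2049, 0.262]
orientation: [1.46, 2.776, 0.002]
force: [1.0, 1.4, 0.2]
opening: 0.0372
```

```bash
python3 - <<'E'
from h import *
s=cam("scene","s14.png")
b=cv2.imread(f"pics/s14.png");cv2.imwrite(f"pics/c16.png",cv2.resize(b[160:280,190:330],None,fx=5,fy=5,interpolation=cv2.INTER_CUBIC)[:600])
s=cam("top","t14.png")
b=cv2.imread(f"pics/t14.png");cv2.imwrite(f"pics/c17.png",cv2.resize(b[130:280,220:350],None,fx=4,fy=4,interpolation=cv2.INTER_CUBIC)[:600])
E
```

```text
(no output)
```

View pics/c16.png

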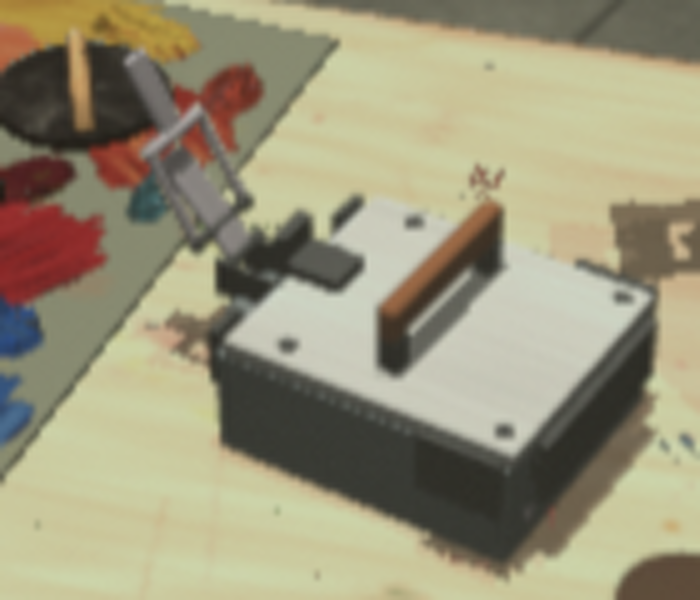

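View pics/c17.png

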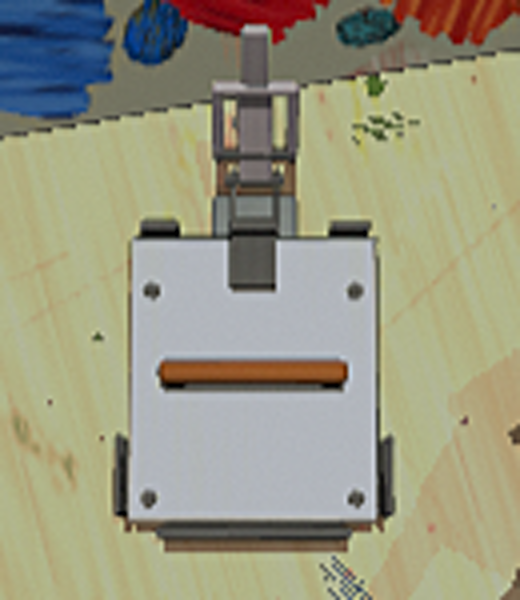

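The lid lies flat between the stops with the keeper toward the latch. Now the loop: I'll go beyond the tab with shut fingers and push it over.

```bash
python3 - <<'E'
from h import *
print(goto([.725,.028,.24],down(np.pi/2)),goto([.725,.028,.24],down(-np.pi/2)))
c=cam("top");T=lambda p:(p[0]/4+220-.375,p[1]/4+130-.375)
print(plane(c,[T((133,240)),T((377,240)),T((382,521)),T((127,521))],.070), plane(c,[T((254,372))],.108),plane(c,[T((253,240))],.092))
print(plane(c,[T((141,222)),T((180,222)),T((330,222)),T((371,222)), T((160,535)),T((348,535)),T((115,480)),T((394,480))],.068))
E
```

```text
(array([0.0409, 0.3474, 0.0233]), array([ 0.002 ,  0.0049, -0.9686])) (array([0.0409, 0.3474, 0.0233]), array([ 0.0058, -0.0024,  2.173 ]))
[[ 0.58912512  0.09832415  0.07      ]
 [ 0.58932729 -0.04140027  0.07      ]
 [ 0.42922612 -0.04280341  0.07      ]
 [ 0.42895911  0.09983813  0.07      ]] [[0.50829463 0.02892409 0.108     ]] [[0.58481883 0.02958848 0.092     ]]
[[ 0.60007212  0.09398294  0.068     ]
 [ 0.60010092  0.0715633   0.068     ]
 [ 0.60022324 -0.01462896  0.068     ]
 [ 0.60025987 -0.0381853   0.068     ]
 [ 0.42128348  0.08140063  0.068     ]
 [ 0.42148282 -0.02384387  0.068     ]
 [ 0.45198794  0.10699904  0.068     ]
 [ 0.45227209 -0.04989513  0.068     ]]
```

jog_arm(
  steps=[
    [1, 0.01, 0.05, 0.0, 0, 0, -0.18],
    [1, 0.02, 0.11, 0.0, 0, 0, -0.36],
    [1, 0.025, 0.17, 0.01, 0, 0, -0.54],
    [1, 0.03, 0.23, 0.01, 0, 0.003, -0.72],
    [1, 0.035, 0.29, 0.02, 0.002, 0.005, -0.9],
  ],
)

```text
t: 27.32
tool_pos: [0.6833, -0.0065, 0.2443]
orientation: [0.103, 3.138, 0.0]
force: [0.8, -0.9, 1.0]
opening: 0.0004
```

jog_arm(
  steps=[
    [1, 0, 0, 0, 0, 0, 0],
    [1, 0, 0, 0, 0, 0, 0],
  ],
)

```text
t: 27.58
tool_pos: [0.683, -0.0055, 0.244]
orientation: [0.105, 3.138, -0.0]
force: [-0.1, 0.2, -0.6]
opening: 0.0005
```

```bash
python3 - <<'E'
from h import *
print(goto([.725,.028,.24],down(np.pi/2)))
E
```

```text
(array([-0.0396,  0.0363,  0.0041]), array([-0.0002,  0.0016, -0.0666]))
```

jog_arm(
  steps=[
    [1, -0.04, 0.036, 0, 0, 0.002, -0.067],
    [1, -0.04, 0.036, 0, 0, 0.002, -0.067],
    [1, -0.04, 0.036, 0.04, 0, 0.002, -0.067],
    [1, -0.04, 0.036, 0.095, 0, 0.002, -0.067],
    [1, -0.04, 0.036, 0.095, 0, 0.002, -0.067],
  ],
)

```text
t: 28.2
tool_pos: [0.7214, 0.0264, 0.1449]
orientation: [-0.004, -3.133, 0.001]
force: [-0.6, -0.5, -0.5]
opening: 0.0005
```

```bash
python3 - <<'E'
from h import *
print(goto([.66,.028,.15],down(np.pi/2)))
s=cam("scene","s15.png")
b=cv2.imread(f"pics/s15.png");cv2.imwrite(f"pics/c18.png",cv2.resize(b[100:260,160:330],None,fx=4,fy=4,interpolation=cv2.INTER_CUBIC)[:600])
E
```

```text
(array([ 0.0615,  0.0015, -0.0046]), array([-0.0003, -0.0089, -0.0025]))
```

View pics/c18.png

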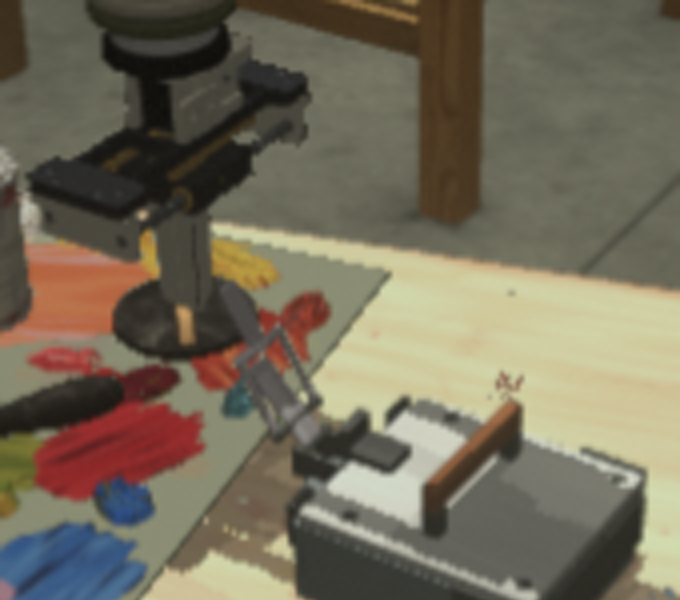

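jog_arm(
  steps=[
    [1, 0.02, 0.0015, -0.005, 0, -0.009, -0.002],
    [1, 0.038, 0.0015, -0.005, 0, -0.009, -0.002],
    [1, 0.054, 0.0015, -0.005, 0, -0.009, -0.002],
    [1, 0.07, 0.0015, -0.006, 0, -0.009, -0.002],
    [1, 0.07, 0.0015, -0.006, 0, -0.009, -0.002],
  ],
)

```text
t: 28.88
tool_pos: [0.655, 0.0276, 0.1601]
orientation: [0.002, 3.13, -0.001]
force: [0.3, -0.6, 0.4]
opening: 0.0007
```

```bash
python3 - <<'E'
from h import *
print(goto([.62,.028,.15],down(np.pi/2)))
s=cam("scene","s16.png")
b=cv2.imread(f"pics/s16.png");cv2.imwrite(f"pics/c19.png",cv2.resize(b[100:260,160:330],None,fx=4,fy=4,interpolation=cv2.INTER_CUBIC)[:600])
E
```

```text
(array([0.0351, 0.0004, 0.0097]), array([-0.0008,  0.0117, -0.0011]))
```

View pics/c19.png

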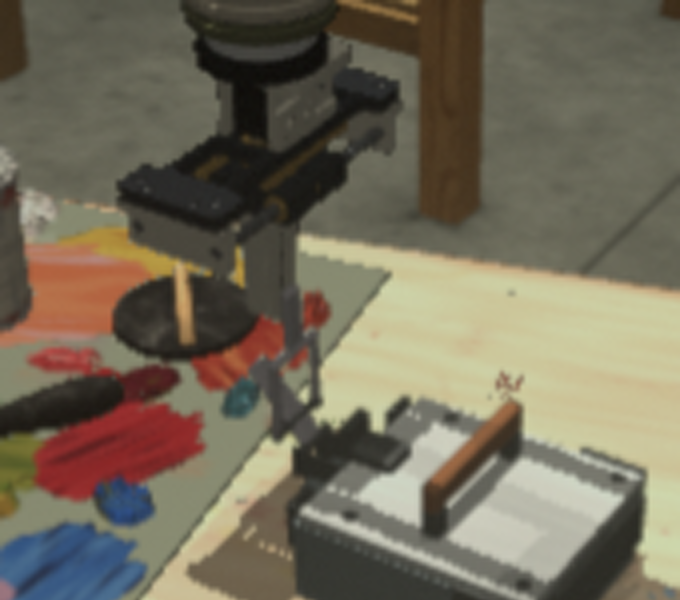

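jog_arm(
  steps=[
    [1, 0.012, 0, 0.003, 0, 0.005, 0],
    [1, 0.024, 0, 0.006, 0, 0.011, 0],
    [1, 0.034, 0, 0.009, 0, 0.011, 0],
    [1, 0.034, 0, 0.009, 0, 0.011, 0],
  ],
)

```text
t: 29.42
tool_pos: [0.6202, 0.0278, 0.1492]
orientation: [-0.001, -3.14, 0.001]
force: [0.6, 0.4, -0.2]
opening: 0.0005
```

```bash
python3 - <<'E'
from h import *
s=cam("scene","s17.png")
b=cv2.imread(f"pics/s17.png");cv2.imwrite(f"pics/c20.png",cv2.resize(b[100:260,160:330],None,fx=4,fy=4,interpolation=cv2.INTER_CUBIC)[:600])
E
```

```text
(no output)
```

View pics/c20.png

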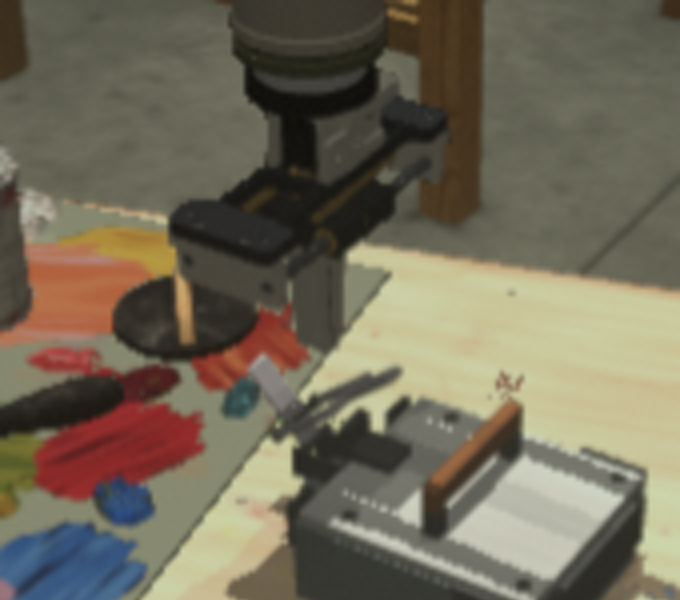

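Loop is falling over the lid in this picture. Letting it settle while backing off.

jog_arm(
  steps=[
    [1, 0, 0, -0.02, 0, 0, 0],
    [1, -0.04, 0, -0.06, 0, 0, 0],
    [1, -0.09, 0, -0.08, 0, 0, 0],
    [1, -0.12, 0, -0.08, 0, 0, 0],
    [1, -0.12, 0, -0.08, 0, 0, 0],
  ],
)

```text
t: 30.1
tool_pos: [0.7424, 0.0275, 0.2299]
orientation: [0.002, 3.141, -0.001]
force: [-0.0, -1.0, -0.7]
opening: 0.0006
```

```bash
python3 - <<'E'
from h import *
s=cam("scene","s18.png")
b=cv2.imread(f"pics/s18.png");cv2.imwrite(f"pics/c21.png",cv2.resize(b[160:260,200:320],None,fx=6,fy=6,interpolation=cv2.INTER_CUBIC)[:600])
c=cam("top","t18.png")
b=cv2.imread(f"pics/t18.png");cv2.imwrite(f"pics/c22.png",cv2.resize(b[130:230,230:330],None,fx=6,fy=6,interpolation=cv2.INTER_CUBIC)[:600])
E
```

```text
(no output)
```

View pics/c21.png

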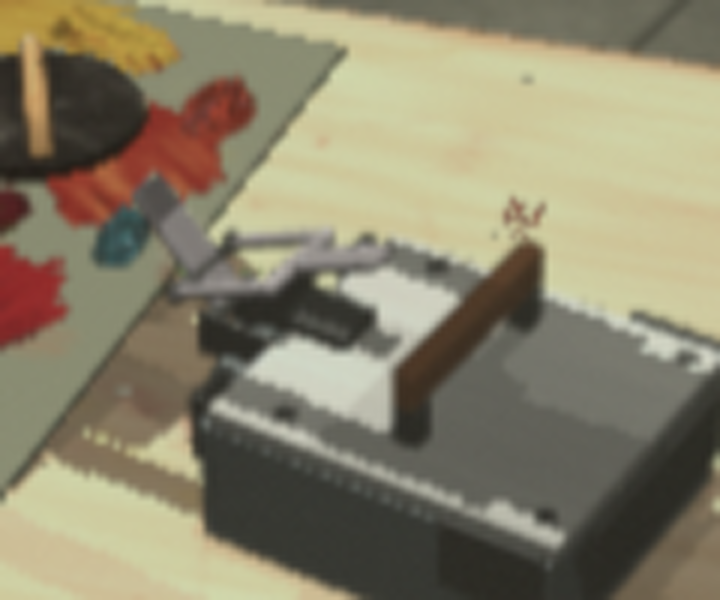

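View pics/c22.png

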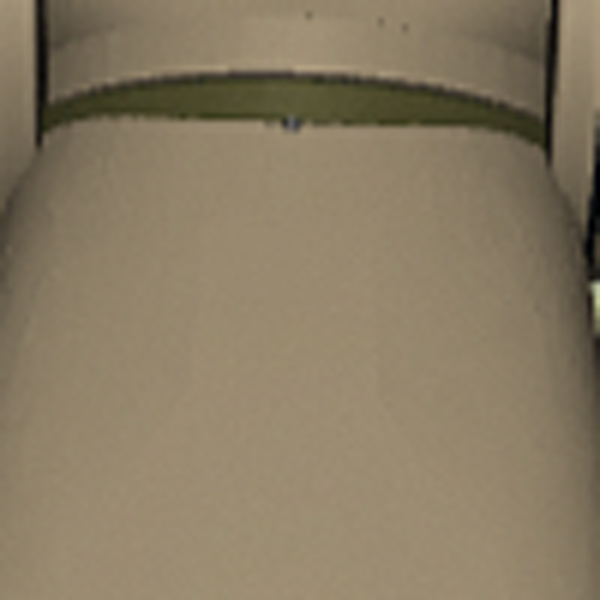

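```bash
python3 - <<'E'
from h import *
s=cam("scene")
f=lambda P:(proj(s,P)-[200,160]+.375)*6
for x,z in((.582,.082),(.597,.096)):
  th=np.arctan2(z-.077,.635-x)
  t=[x-.045*np.cos(th),.028,z+.045*np.sin(th)]
  print(f([[x,.053,z],[x,.003,z],t]).round())
print(f([[.598,.041,.092],[.598,.015,.092],[.635,.028,.077]]).round())
E
```

```text
[[289. 330.]
 [355. 268.]
 [416. 326.]]
[[257. 291.]
 [324. 229.]
 [375. 250.]]
[[272. 283.]
 [307. 251.]
 [216. 268.]]
```

jog_arm(
  steps=[
    [1, 0, -0.05, 0, 0, 0, 0],
    [1, 0, -0.11, 0, 0, 0, 0],
    [1, 0, -0.17, 0, 0, 0, 0],
    [1, 0, -0.2, 0, 0, 0, 0],
    [1, 0, -0.2, 0, 0, 0, 0],
  ],
)

```text
t: 30.88
tool_pos: [0.7391, -0.1752, 0.2311]
orientation: [-0.007, -3.141, 0.002]
force: [0.2, 0.3, 0.4]
opening: 0.0007
```

```bash
python3 - <<'E'
from h import *
s=cam("scene","s19.png")
b=cv2.imread(f"pics/s19.png");cv2.imwrite(f"pics/c23.png",cv2.resize(b[160:260,200:320],None,fx=6,fy=6,interpolation=cv2.INTER_CUBIC)[:600])
c=cam("top","t19.png")
b=cv2.imread(f"pics/t19.png");cv2.imwrite(f"pics/c24.png",cv2.resize(b[130:230,230:330],None,fx=6,fy=6,interpolation=cv2.INTER_CUBIC)[:600])
E
```

```text
(no output)
```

View pics/c23.png

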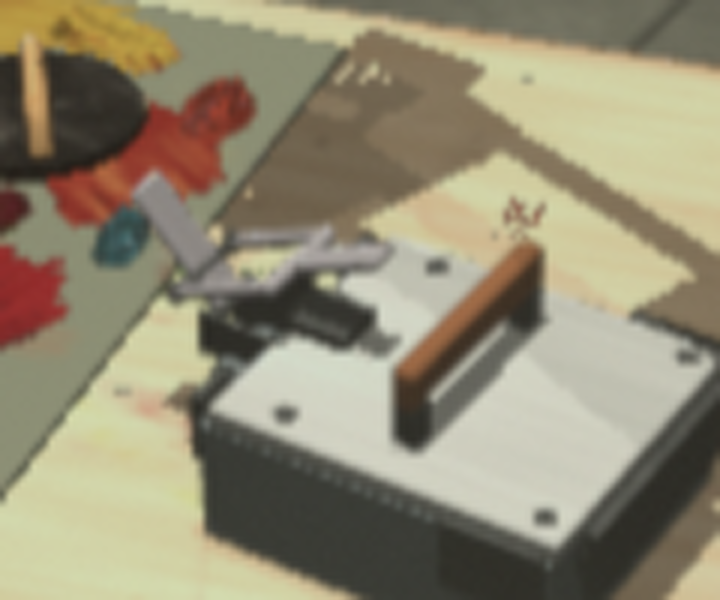

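View pics/c24.png

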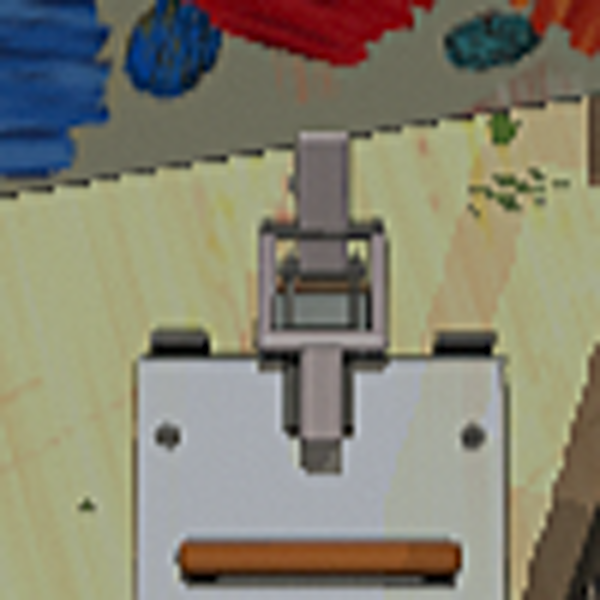

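```bash
python3 - <<'E'
from h import *
c=cam("top");s=cam("scene")
T=lambda p:(p[0]/6+230-.42,p[1]/6+130-.42)
S=lambda p:(p[0]/6+200-.42,p[1]/6+160-.42)
for n,a,b in(("lever tip",(323,135),(150,180)),("tab tip",(322,435),(388,253)),("barL",(266,342),(275,288)),("barR",(383,342),(328,236)),("pinL",(265,230),(178,292)),("pinR",(382,230),(228,238))):
  print(n,tri(c,T(a),s,S(b)))
E
```

```text
lever tip (array([0.66631798, 0.02849518, 0.11064912]), np.float64(9.352382429818976e-05))
tab tip (array([0.55135453, 0.02836007, 0.11730407]), np.float64(0.0017379133141855717))
barL (array([0.59054753, 0.04959493, 0.09790114]), np.float64(3.730630137988578e-05))
barR (array([0.59183228, 0.00650963, 0.09654315]), np.float64(0.0020829979558223146))
pinL (array([0.63831821, 0.05058772, 0.07780677]), np.float64(4.169516548758544e-05))
pinR (array([0.64063663, 0.00687734, 0.07696911]), np.float64(0.004476192775865408))
```

The bar rests on top of the keeper's lip (bar z≈97 mm, lever ≈1.75 rad). I'll raise the lever towards upright from outside so the bar moves inward and drops behind the lip.

```bash
python3 - <<'E'
from h import *
print(goto([.72,.028,.2],down(np.pi/2)))
E
```

```text
(array([0.0201, 0.1987, 0.0307]), array([-0.0004, -0.    ,  0.0006]))
```

jog_arm(
  steps=[
    [1, 0.005, 0.05, 0, 0, 0, 0],
    [1, 0.01, 0.11, 0, 0, 0, 0],
    [1, 0.02, 0.17, 0.01, 0, 0, 0],
    [1, 0.02, 0.199, 0.03, 0, 0, 0],
    [1, 0.02, 0.199, 0.03, 0, 0, 0],
  ],
)

```text
t: 31.7
tool_pos: [0.7184, 0.0331, 0.1988]
orientation: [0.01, -3.138, -0.0]
force: [-0.1, -0.4, 0.0]
opening: 0.0004
```

jog_arm(
  steps=[
    [1, 0, 0, 0.03, 0, 0, 0],
    [1, 0, 0, 0.07, 0, 0, 0],
    [1, 0, 0, 0.085, 0, 0, 0],
    [1, 0, 0, 0.085, 0, 0, 0],
  ],
)

```text
t: 32.2
tool_pos: [0.7174, 0.0328, 0.113]
orientation: [0.01, -3.136, -0.0]
force: [-0.2, 0.2, 1.0]
opening: 0.0004
```

```bash
python3 - <<'E'
from h import *
print(goto([.65,.028,.112],down(np.pi/2)))
E
```

```text
(array([ 0.0675, -0.0044,  0.0014]), array([ 0.0002, -0.0056,  0.0061]))
```

jog_arm(
  steps=[
    [1, 0.025, -0.0044, 0, 0, -0.005, 0.006],
    [1, 0.045, -0.0044, 0, 0, -0.005, 0.006],
    [1, 0.057, -0.0044, 0, 0, -0.005, 0.006],
    [1, 0.066, -0.0044, 0, 0, -0.005, 0.006],
    [1, 0.066, -0.0044, 0, 0, -0.005, 0.006],
  ],
)

```text
t: 32.83
tool_pos: [0.6521, 0.0278, 0.1151]
orientation: [0.0, 3.14, 0.0]
force: [2.2, 0.1, 1.7]
opening: 0.0004
```

```bash
python3 - <<'E'
from h import *
s=cam("scene","s20.png")
b=cv2.imread(f"pics/s20.png");cv2.imwrite(f"pics/c25.png",cv2.resize(b[160:260,200:320],None,fx=6,fy=6,interpolation=cv2.INTER_CUBIC)[:600])
E
```

```text
(no output)
```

View pics/c25.png

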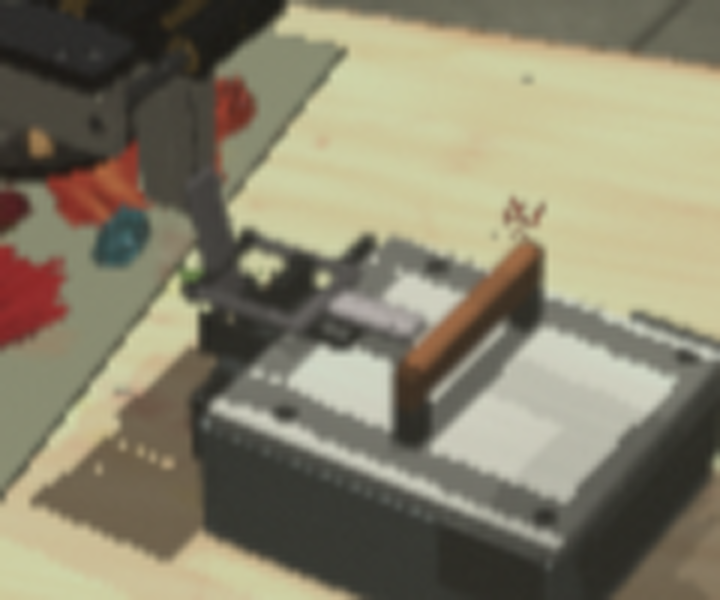

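The bar dropped behind the lip (bar ~(318,310), tab tip (418,323), as predicted). Now over to the lever's inner side.

jog_arm(
  steps=[
    [1, -0.03, 0, 0, 0, 0, 0],
    [1, -0.03, 0, -0.05, 0, 0, 0],
    [1, -0.01, 0, -0.075, 0, 0, 0],
    [1, 0.036, 0, -0.075, 0, 0, 0],
    [1, 0.036, 0, -0.075, 0, 0, 0],
  ],
)

```text
t: 33.5
tool_pos: [0.6122, 0.0281, 0.1873]
orientation: [0.0, -3.136, -0.001]
force: [0.1, 0.5, -0.8]
opening: 0.0006
```

```bash
python3 - <<'E'
from h import *
print(robot.read_state()["tool_pos"],goto([.615,.028,.116],down(np.pi/2)))
c=cam("scene","s21.png")
b=cv2.imread(f"pics/s21.png");cv2.imwrite(f"pics/c26.png",cv2.resize(b[130:260,190:320],None,fx=5,fy=5,interpolation=cv2.INTER_CUBIC)[:600])
E
```

```text
[0.61222436 0.02808043 0.18730303] (array([-0.0031, -0.0001,  0.0713]), array([ 0.0004, -0.0051,  0.0002]))
```

View pics/c26.png

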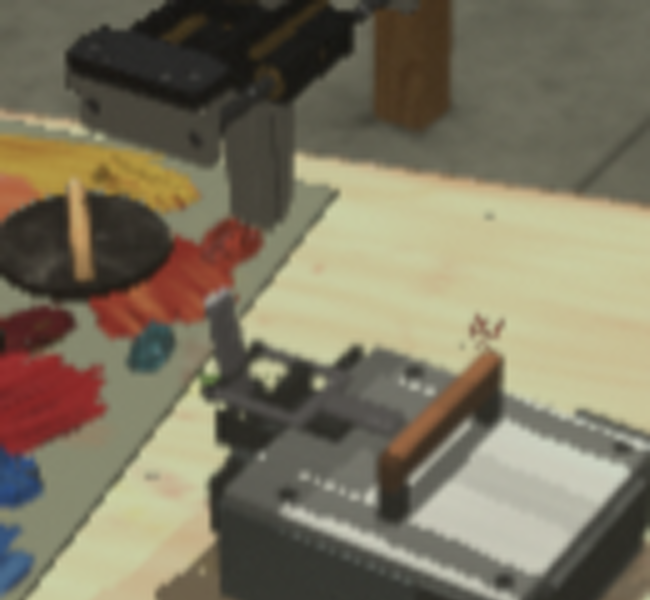

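jog_arm(
  steps=[
    [1, -0.003, 0, 0.03, 0, -0.005, 0],
    [1, -0.003, 0, 0.06, 0, -0.005, 0],
    [1, -0.003, 0, 0.071, 0, -0.005, 0],
    [1, -0.003, 0, 0.071, 0, -0.005, 0],
  ],
)

```text
t: 34.05
tool_pos: [0.6172, 0.028, 0.1165]
orientation: [-0.0, 3.14, 0.001]
force: [0.5, -0.0, 0.5]
opening: 0.0001
```

```bash
python3 - <<'E'
from h import *
print(robot.read_state()["tool_pos"])
P=np.array([.6275,.062])
for d in(70,60,50,40,30,20,10,0,-10,-20,-30,-40,-50):
  f=np.radians(d);r=.046;off=.008 if d>5 else (-.008 if d<-5 else 0)
  c=P+r*np.array([np.cos(f),np.sin(f)])+.003*np.array([-np.sin(f),np.cos(f)])
  t=[c[0]-off,.028,c[1]+.014]
  g=goto(t,down(np.pi/2))[0]
  print(d,np.round(t,4),g)
E
```

```text
[0.61716516 0.02798208 0.11652118]
70 [0.6324 0.028  0.1203] [-0.0153  0.     -0.0037]
60 [0.6399 0.028  0.1173] [-0.0227  0.     -0.0008]
50 [0.6468 0.028  0.1132] [-0.0296  0.      0.0034]
40 [0.6528 0.028  0.1079] [-0.0356  0.      0.0087]
30 [0.6578 0.028  0.1016] [-0.0407  0.      0.015 ]
20 [0.6617 0.028  0.0946] [-0.0445  0.      0.022 ]
10 [0.6643 0.028  0.0869] [-0.0471  0.      0.0296]
0 [0.6735 0.028  0.079 ] [-0.0563  0.      0.0376]
-10 [0.6813 0.028  0.071 ] [-0.0641 -0.      0.0456]
-20 [0.6798 0.028  0.0631] [-0.0625 -0.      0.0535]
-30 [0.6768 0.028  0.0556] [-0.0596 -0.      0.061 ]
-40 [0.6727 0.028  0.0487] [-0.0554 -0.      0.0679]
-50 [0.6674 0.028  0.0427] [-0.0501 -0.      0.0739]
```

jog_arm(
  steps=[
    [1, -0.015, 0, -0.003, 0, 0, 0],
    [1, -0.023, 0, -0.001, 0, 0, 0],
    [1, -0.03, 0, 0.0035, 0, 0, 0],
    [1, -0.036, 0, 0.0087, 0, 0, 0],
    [1, -0.041, 0, 0.015, 0, 0, 0],
  ],
)

```text
t: 34.67
tool_pos: [0.6594, 0.0279, 0.1021]
orientation: [-0.0, 3.138, 0.0]
force: [1.1, -0.3, 4.9]
opening: 0.0003
```

jog_arm(
  steps=[
    [1, 0, 0, 0, 0, 0, 0],
  ],
)

```text
t: 34.8
tool_pos: [0.6592, 0.0279, 0.1012]
orientation: [-0.0, 3.139, 0.0]
force: [-1.0, -0.6, 0.0]
opening: 0.0006
```

```bash
python3 - <<'E'
from h import *
P=np.array([.6275,.062])
for t in([.6617,.0946],[.6643,.0869],[.6735,.079],[.679,.071],[.679,.063],[.676,.0555],[.6727,.0485],[.667,.042]):
  print(t,goto([t[0],.028,t[1]],down(np.pi/2))[0])
c=cam("scene","s22.png")
b=cv2.imread(f"pics/s22.png");cv2.imwrite(f"pics/c27.png",cv2.resize(b[130:260,190:320],None,fx=5,fy=5,interpolation=cv2.INTER_CUBIC)[:600])
E
```

```text
[0.6617, 0.0946] [-0.0024  0.0001  0.0066]
[0.6643, 0.0869] [-0.005   0.0001  0.0143]
[0.6735, 0.079] [-0.0142  0.0001  0.0223]
[0.679, 0.071] [-0.0197  0.0001  0.0303]
[0.679, 0.063] [-0.0197  0.0001  0.0383]
[0.676, 0.0555] [-0.0166  0.0001  0.0458]
[0.6727, 0.0485] [-0.0133  0.      0.0528]
[0.667, 0.042] [-0.0076  0.      0.0592]
```

View pics/c27.png

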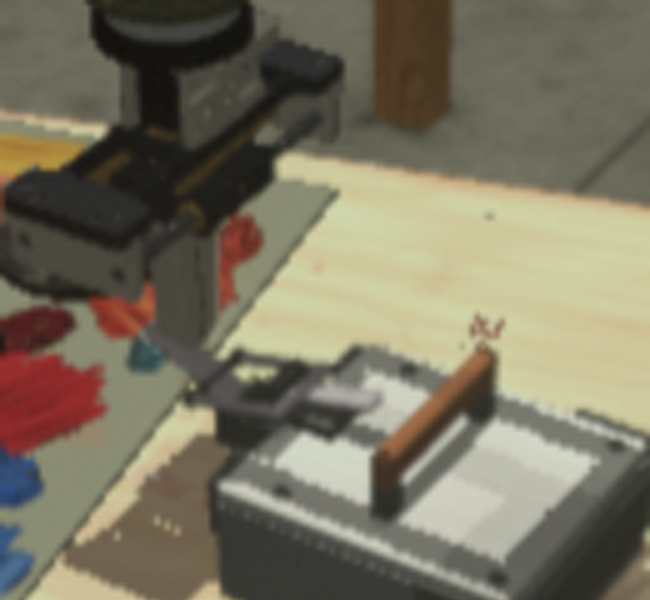

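jog_arm(
  steps=[
    [1, -0.0025, 0, 0.0065, 0, 0, 0],
    [1, -0.006, 0, 0.0143, 0, 0, 0],
    [1, -0.0142, 0, 0.0223, 0, 0, 0],
    [1, -0.0195, 0, 0.0303, 0, 0, 0],
    [1, -0.0197, 0, 0.0303, 0, 0, 0],
  ],
)

```text
t: 35.48
tool_pos: [0.6789, 0.028, 0.0698]
orientation: [-0.0, 3.14, 0.001]
force: [-0.5, -0.2, 0.4]
opening: 0.0006
```

```bash
python3 - <<'E'
from h import *
for t in([.679,.063],[.676,.0555],[.6727,.0485],[.667,.042]):
  print(t,goto([t[0],.028,t[1]],down(np.pi/2))[0])
c=cam("scene","s23.png")
b=cv2.imread(f"pics/s23.png");cv2.imwrite(f"pics/c28.png",cv2.resize(b[150:260,190:320],None,fx=5,fy=5,interpolation=cv2.INTER_CUBIC)[:600])
E
```

```text
[0.679, 0.063] [-0.      0.      0.0068]
[0.676, 0.0555] [0.003  0.     0.0143]
[0.6727, 0.0485] [0.0063 0.     0.0213]
[0.667, 0.042] [0.012  0.     0.0277]
```

View pics/c28.png

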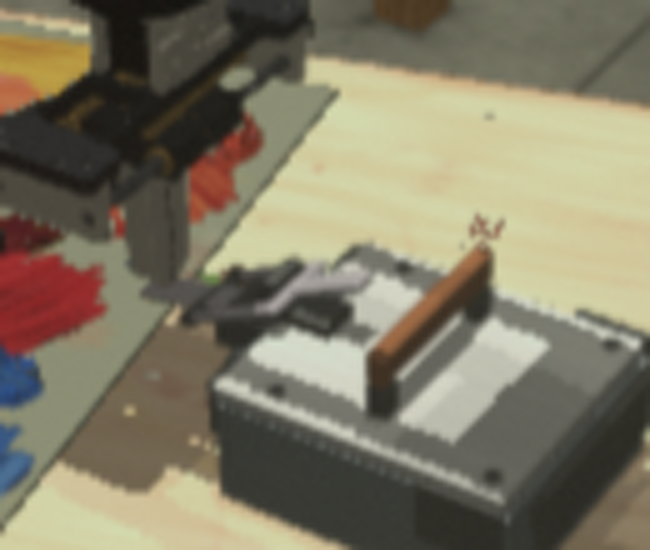

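```bash
python3 - <<'E'
import cv2
a=cv2.imread("pics/s22.png")[185:225,220:280];b=cv2.imread("pics/s23.png")[185:225,220:280]
cv2.imwrite("pics/c29.png",cv2.resize(cv2.vconcat([a,b]),None,fx=7,fy=7,interpolation=cv2.INTER_CUBIC))
from h import *
s=cam("scene")
f=lambda P:(proj(s,P)-[190,150]+.4)*5
for x,z in((.586,.082),(.597,.096)):
  px,pz=.6275+.018,.062
  th=np.arctan2(z-pz,px-x);t=[x-.045*np.cos(th),.028,z+.045*np.sin(th)]
  print(np.hypot(z-pz,px-x),f([[x,.053,z],[x,.003,z],t]).round())
E
```

```text
0.06277141068989926 [[284. 323.]
 [339. 271.]
 [386. 301.]]
0.05923048201728565 [[264. 292.]
 [320. 241.]
 [356. 247.]]
```

View pics/c29.png

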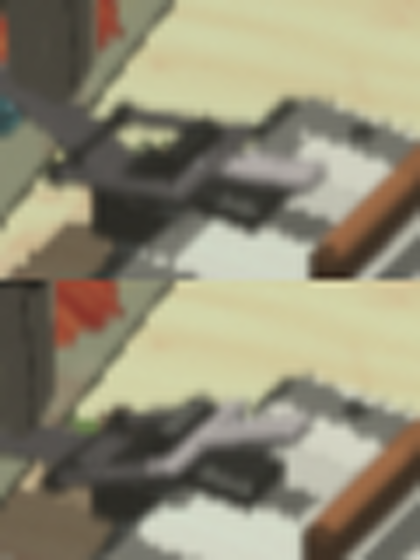

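jog_arm(
  steps=[
    [1, -0.01, 0, -0.04, 0, 0, 0],
    [1, -0.02, 0, -0.1, 0, 0, 0],
    [1, -0.02, -0.05, -0.13, 0, 0, 0],
    [1, -0.02, -0.11, -0.13, 0, 0, 0],
    [1, -0.02, -0.17, -0.13, 0, 0, 0],
  ],
)

```text
t: 36.2
tool_pos: [0.699, -0.1435, 0.2018]
orientation: [-0.002, 3.138, -0.0]
force: [0.4, 0.3, -0.9]
opening: 0.0006
```

jog_arm(
  steps=[
    [1, 0, -0.03, 0, 0, 0, 0],
    [1, 0, -0.03, 0, 0, 0, 0],
  ],
)

```text
t: 36.45
tool_pos: [0.6985, -0.1765, 0.2019]
orientation: [0.004, 3.138, -0.001]
force: [0.6, 0.3, -0.2]
opening: 0.0004
```

```bash
python3 - <<'E'
from h import *
s=cam("scene","s24.png")
b=cv2.imread(f"pics/s24.png");cv2.imwrite(f"pics/c30.png",cv2.resize(b[170:250,200:310],None,fx=7,fy=7,interpolation=cv2.INTER_CUBIC)[:600])
c=cam("top","t24.png")
b=cv2.imread(f"pics/t24.png");cv2.imwrite(f"pics/c31.png",cv2.resize(b[140:230,230:330],None,fx=6,fy=6,interpolation=cv2.INTER_CUBIC)[:600])
E
```

```text
(no output)
```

View pics/c30.png

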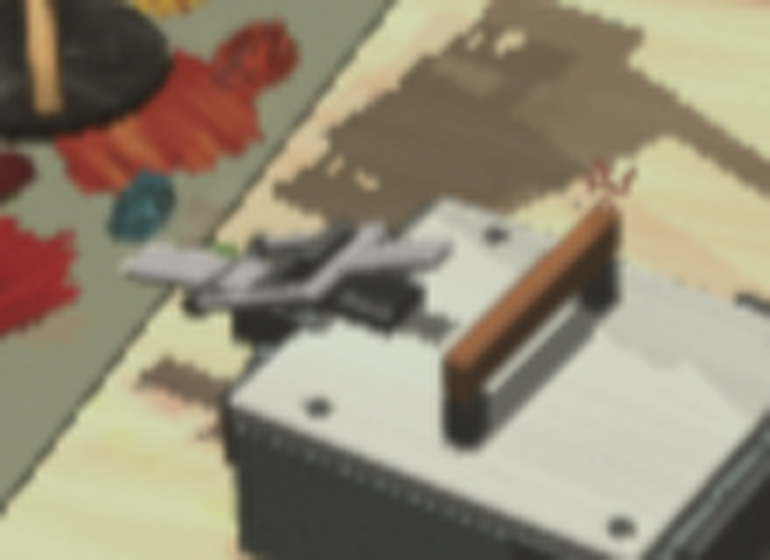

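View pics/c31.png

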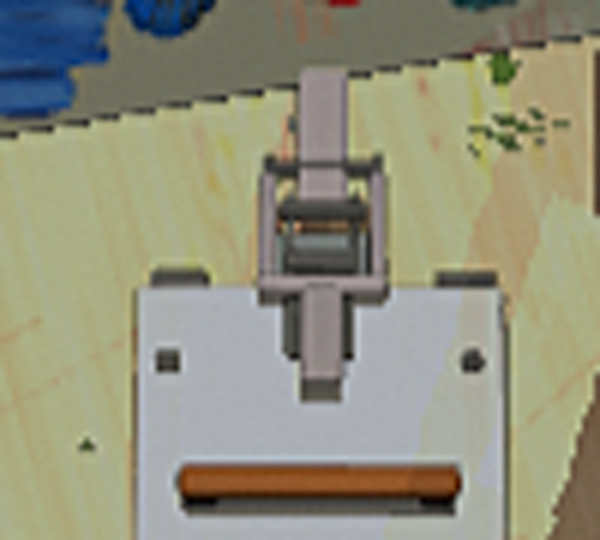

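```bash
python3 - <<'E'
from h import *
c=cam("top");s=cam("scene")
T=lambda p:(p[0]/6+230-.42,p[1]/6+140-.42)
S=lambda p:(p[0]/7+200-.43,p[1]/7+170-.43)
for n,a,b in(("lever tip",(323,72),(130,265)),("tab tip",(322,376),(445,247)),("barL",(266,291),(315,297)),("barR",(385,291),(376,234)),("pinL",(265,165),(195,304)),("pinR",(382,165),(262,243))):
  print(n,tri(c,T(a),s,S(b)))
print(plane(c,[T((320,480))],.108),plane(c,[T((140,290)),T((497,290))],.070))
E
```

```text
lever tip (array([0.68750114, 0.02928331, 0.04710908]), np.float64(0.0036577160970875312))
tab tip (array([0.55340154, 0.02868149, 0.10734747]), np.float64(0.0001962490635671687))
barL (array([0.59114736, 0.0504691 , 0.08452872]), np.float64(0.002845528090987407))
barR (array([0.59287138, 0.00625854, 0.08307654]), np.float64(0.005815323965917727))
pinL (array([0.64451832, 0.05093647, 0.06083796]), np.float64(2.6813536522125517e-05))
pinR (array([0.64571066, 0.00578349, 0.05894619]), np.float64(0.001390560190783622))
[[0.51499136 0.02939613 0.108     ]] [[ 0.59312315  0.0982832   0.07      ]
 [ 0.59331854 -0.03808657  0.07      ]]
```

The bar measures at (0.592, 0.028, 0.084) — hooked behind the lip, with the lid pulled 5 mm toward the stops and the lever just below level. Going back to press it home.

```bash
python3 - <<'E'
from h import *
print(goto([.679,.028,.11],down(np.pi/2)))
E
```

```text
(array([0.02  , 0.2   , 0.0918]), array([0.0002, 0.0039, 0.0024]))
```

jog_arm(
  steps=[
    [1, 0.01, 0.05, 0, 0, 0.004, 0.002],
    [1, 0.02, 0.11, 0, 0, 0.004, 0.002],
    [1, 0.02, 0.17, 0, 0, 0.004, 0.002],
    [1, 0.02, 0.2, 0.04, 0, 0.004, 0.002],
    [1, 0.02, 0.2, 0.09, 0, 0.004, 0.002],
  ],
)

```text
t: 37.28
tool_pos: [0.68, 0.0331, 0.1131]
orientation: [-0.01, 3.137, 0.001]
force: [0.5, -0.9, -1.3]
opening: 0.0005
```

jog_arm(
  steps=[
    [1, 0, 0, 0, 0, 0, 0],
  ],
)

```text
t: 37.4
tool_pos: [0.6758, 0.0351, 0.1076]
orientation: [0.014, -3.136, -0.002]
force: [-0.1, 0.4, -0.0]
opening: 0.0007
```

```bash
python3 - <<'E'
from h import *
print(robot.read_state()["tool_pos"])
for t in([.679,.070],[.679,.063],[.676,.0555],[.6727,.0485],[.667,.042]):
  print(t,goto([t[0],.028,t[1]],down(np.pi/2))[0])
E
```

```text
[0.67584659 0.03512358 0.10763184]
[0.679, 0.07] [-0.0033 -0.0072  0.0376]
[0.679, 0.063] [-0.0033 -0.0072  0.0446]
[0.676, 0.0555] [-0.0004 -0.0072  0.0521]
[0.6727, 0.0485] [ 0.0029 -0.0072  0.0591]
[0.667, 0.042] [ 0.0085 -0.0071  0.0657]
```

jog_arm(
  steps=[
    [1, -0.003, -0.007, 0.02, 0, -0.005, 0.008],
    [1, -0.003, -0.007, 0.038, 0, -0.005, 0.008],
    [1, -0.003, -0.007, 0.045, 0, -0.005, 0.008],
    [1, -0.0005, -0.007, 0.052, 0, -0.005, 0.008],
    [1, 0.003, -0.007, 0.059, 0, -0.005, 0.008],
  ],
)

```text
t: 38.02
tool_pos: [0.673, 0.0279, 0.0491]
orientation: [-0.001, 3.141, 0.002]
force: [-0.5, -0.2, 2.5]
opening: 0.0001
```

```bash
python3 - <<'E'
from h import *
print(robot.read_state()["force"])
for t in([.667,.042],[.667,.040]):
  print(t,goto([t[0],.028,t[1]],down(np.pi/2))[0])
E
```

```text
[-0.53215574 -0.15771846  2.54207786]
[0.667, 0.042] [0.006  0.0001 0.0071]
[0.667, 0.04] [0.006  0.0001 0.0091]
```

jog_arm(
  steps=[
    [1, 0.003, 0, 0.004, 0, 0, 0],
    [1, 0.005, 0, 0.007, 0, 0, 0],
    [1, 0.005, 0, 0.009, 0, 0, 0],
    [1, 0.005, 0, 0.009, 0, 0, 0],
  ],
)

```text
t: 38.52
tool_pos: [0.669, 0.028, 0.0412]
orientation: [-0.001, 3.138, 0.002]
force: [1.2, -0.1, 4.0]
opening: 0.0006
```

jog_arm(
  steps=[
    [1, -0.01, 0, -0.04, 0, 0, 0],
    [1, -0.02, 0, -0.1, 0, 0, 0],
    [1, -0.02, -0.05, -0.15, 0, 0, 0],
    [1, -0.02, -0.11, -0.16, 0, 0, 0],
    [1, -0.02, -0.17, -0.16, 0, 0, 0],
  ],
)

```text
t: 39.15
tool_pos: [0.6896, -0.141, 0.2037]
orientation: [-0.003, 3.135, 0.0]
force: [1.4, -0.2, 0.5]
opening: 0.0007
```

jog_arm(
  steps=[
    [1, 0, -0.04, 0, 0, 0, 0],
    [1, 0, -0.05, 0, 0, 0, 0],
    [1, 0, -0.05, 0, 0, 0, 0],
  ],
)

```text
t: 39.52
tool_pos: [0.6893, -0.1909, 0.203]
orientation: [-0.002, 3.136, 0.001]
force: [0.6, -0.3, -0.6]
opening: 0.0007
```

```bash
python3 - <<'E'
from h import *
s=cam("scene","s25.png")
b=cv2.imread(f"pics/s25.png");cv2.imwrite(f"pics/c32.png",cv2.resize(b[170:250,200:310],None,fx=7,fy=7,interpolation=cv2.INTER_CUBIC)[:600])
c=cam("top","t25.png")
b=cv2.imread(f"pics/t25.png");cv2.imwrite(f"pics/c33.png",cv2.resize(b[140:240,230:330],None,fx=6,fy=6,interpolation=cv2.INTER_CUBIC)[:600])
E
```

```text
(no output)
```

View pics/c32.png

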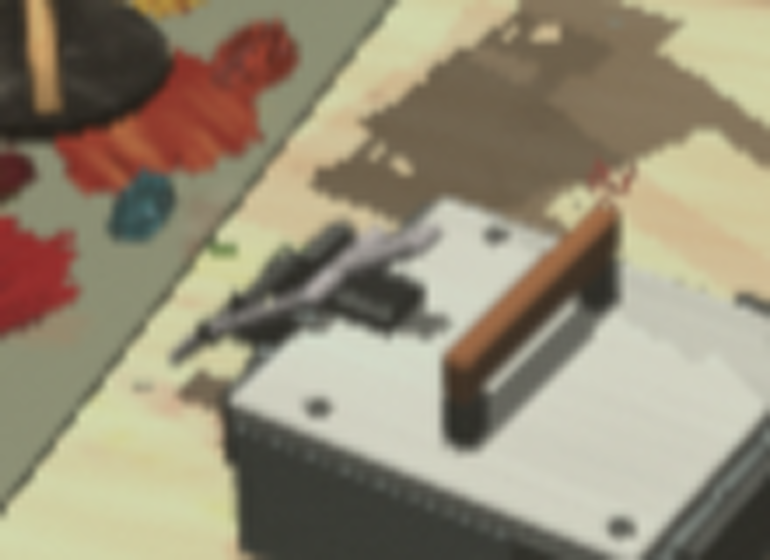

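View pics/c33.png

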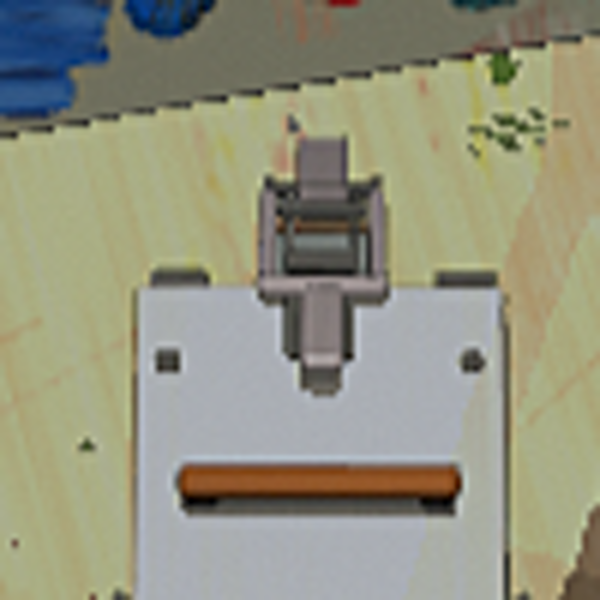

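```bash
python3 - <<'E'
from h import *
c=cam("top");s=cam("scene")
T=lambda p:(p[0]/6+230-.42,p[1]/6+140-.42)
S=lambda p:(p[0]/7+200-.43,p[1]/7+170-.43)
for n,a,b in(("lever tip L corner",(297,142),(178,358)),("tab tip",(322,366),(438,232)),("barL",(266,290),(315,297)),("pinL",(265,186),(203,334))):
  print(n,tri(c,T(a),s,S(b)))
for d in(-50,-45,-40,-30):
  f=np.radians(d);x=.6275+.062*np.cos(f);z=.062+.062*np.sin(f)
  print(d,((proj(c,[[x,.038,z]])-[230,140]+.42)*6).round(),((proj(s,[[x,.038,z]])-[200,170]+.43)*7).round())
E
```

```text
lever tip L corner (array([0.6636881 , 0.03864258, 0.02050103]), np.float64(0.0011926437933622522))
tab tip (array([0.55619327, 0.02868978, 0.11262969]), np.float64(0.0001966441098885395))
barL (array([0.59139687, 0.05039806, 0.08442657]), np.float64(0.002506871432669226))
pinL (array([0.63992576, 0.05160602, 0.04934937]), np.float64(0.002076853873151786))
-50 [[299. 138.]] [[170. 366.]]
-45 [[299. 126.]] [[161. 355.]]
-40 [[299. 115.]] [[152. 343.]]
-30 [[299.  94.]] [[137. 319.]]
```

```bash
python3 - <<'E'
from plant import robot
print(robot.close_job(), robot.read_state()["t"])
E
```

```text
the job is handed in; nothing more can be done
the job is handed in; nothing more can be done
```

I put both paint tubes in the case, closed the lid and latched it, then handed the job in at about 40 s. No printing block was in the scene, and the hand-in gave no verdict.

**What I did**
- **Tubes:** both lie side by side along the case's length, seen in both camera views before the lid went on.
- **Lid:** I rested its near edge on the near rim at 0.30 rad tilt, with contact force felt there, and pivoted it slowly down flat.
- **Latch:** I swung the loop over with shut fingers, raised the lever so the bar hooked behind the keeper's lip, and pressed the lever home.

**Two hitches, both mended**
- The first grasp of the black tube closed on nothing because I lifted too early. The second held.
- The loop's bar first came to rest on top of the keeper's lip. Raising the lever made it drop behind.

**Last checks**
- **Lever:** its tip matches the fully closed position, slanting 50° down, to about 1.5 pixels of the camera image.
- **Bar:** it is behind the lip at about z = 84 mm; the hooked height is 82 mm.
- **Lid:** it is flat and within a few millimetres of centred; the loop pulled it about 5 mm toward the far stops.
- **Loop stretch:** the image measurement gave about 8 mm, against about 5 mm nominal. I put the difference down to measuring error, and it is well above the 2 mm needed.
- **Case position:** its x came out as 0.512 m from the rim and 0.5145 m from the latch, a disagreement of about 2.5 mm that I did not resolve.
- **Gripper:** it is about 0.2 m clear of everything.

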